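# Seat a sample cell in a block thermostat

### The job

Take the steel sample cell (the one with the square head) out of the rack and fit it into the bore of the thermostat's aluminium block: the fit is too close to go straight in, so tip the cell some fifteen degrees, enter its foot edge-first, then straighten it and slide it down, feeling your way gently and keeping hold of it until its flange rests on the block. Then let go and swing the latch all the way round so that its nose locks over the flange. Leave the plug, the beaker and the jar where they stand.

Things in the scene. Friction and masses are not known exactly. Their poses are not given: they have to be found in the camera images.
- cell: Stainless sample cell, 0.2 kg, 104 mm tall. Origin: centre of its flat foot; z up its axis. From the foot up: round body 26.0 mm across to 50 mm; flange 54 mm across to 56 mm; square head, 22 x 22 mm, sides facing x and y, to 96 mm; small neck to 104 mm. Starts upright, hanging by its flange in a rack hole. Handle gently: over 25 N between it and the thermostat marks the bore.
- cell_grip (a point): Point on the cell's axis in the square head, 80 mm above the foot: where to grip it, fingers on two opposite sides.
- rack: Aluminium bridge rack, 75 x 170 mm, top at 70 mm, fixed. Origin: on the table under its middle. Two 33 mm holes along its y axis at +42 and -42 mm; the cell hangs in one (either), the plug in the other.
- thermostat: White block thermostat, fixed: 180 mm (x) x 220 mm (y), grey deck 81 mm above the table, display on its -x front. Origin: on the table under its middle. On the deck lies the round flange (76 mm across, 4 mm thick) of an aluminium jacket block with an upright 26.8 mm bore in its middle, 60 mm deep, square-edged, its rim 85 mm above the table.
- well (a point): Nominal place of the bore's mouth, at the rim's height, 85 mm; axes as the thermostat's. The block is screwed down through slots wherever it was last set, so the bore's axis lies up to 4 mm from this point along x and up to 4 mm along y, not measured: find it by feel. With the cell home, its flange rests on the block and its foot is 50 mm below the rim.
- latch (a joint): Angle (rad) of the flat swing latch on the deck, pivot at x 0, y -20 mm of the thermostat; grows anticlockwise seen from above. 0: nose to +x, tail to -x (open). 1.571, its stop: nose over the cell's flange, tail to -y. Nose 35 mm long, 14 wide, underside 8 mm above the rim. Stiff (0.06 N m), stays where left. Starts at 0 to 0.5.
- latch_post (a point): Upright round black post, 12 mm in diameter, on the latch's tail 45 mm from the pivot: it stands from 99 to 125 mm above the table; this point is on its axis at 113 mm. Push or pinch it to turn the latch.
- plug: Bystander: steel blanking plug in the rack's other hole, 20 mm body, 54 mm flange, round 38 mm head, 54 mm tall; origin at its foot.
- beaker: Bystander: glass beaker 70 mm across, 90 mm tall, origin under it.
- jar: Bystander: amber glass jar 56 mm across, 75 mm tall, origin under it.

How it is judged (in metres and radians):
On the way, in this order (a step that is already met when the one before it is completed fails the run):
1. the cell's foot enters the bore tilted: the foot's centre is below the rim, within 12 mm of the bore's nominal place, while the cell leans more than 0.08 rad (about 5 degrees) (z of cell in the frame of well below -0.0005 m and horizontal distance between cell and well below 0.012 m and angle between cell's own z axis and vertical above 0.08 rad), for 0.1 s.
2. the cell is upright and slid home, its flange on the block, still held by the fingers (z of cell in the frame of well below -0.048 m and horizontal distance between cell and well below 0.008 m and angle between cell's own z axis and vertical below 0.06 rad and contact force between the fingers and cell above 1 N), for 0.2 s.
At the end, for the whole second after the job is handed in: The cell stands home in the block's bore: foot at least 48 mm below the bore's rim, within 8 mm of the bore's nominal place, leaning less than 0.06 rad, at rest and released; the latch is turned to its stop (above 1.40 rad) and still; plug, beaker and jar within 20 mm of where they began (z of cell in the frame of well below -0.048 m and horizontal distance between cell and well below 0.008 m and angle between cell's own z axis and vertical below 0.06 rad and value of joint latch above 1.4 rad and linear speed of cell below 0.01 m/s and velocity of joint latch below 0.05 rad/s and distance of each of plug, beaker, jar from where it was at the start of the episode below 0.02 m); the robot touches nothing.
It fails at once if the cell is forced: more than 25 N between the cell and the thermostat (contact force between cell and thermostat above 25 N).
It fails at once if the plug, the beaker or the jar is shifted by more than 20 mm (distance of any of plug, beaker, jar from where it was at the start of the episode above 0.02 m).
It fails at once if the cell is dropped or laid down: it leans more than 0.9 rad (angle between cell's own z axis and vertical above 0.9 rad).
It also fails if it takes over 72 s, if anything falls off the work surface, if the arm or the gripper's body presses on something with over 40 N, if the wrist force passes 120 N, or if a joint passes its speed limit or range.

### The arm

A 6-joint arm with a two-finger parallel gripper is mounted at the origin on the work surface. World frame = base frame: x ahead of the robot, y to its left, z up, the work surface at z = 0. Lengths are in m, angles in degrees, forces in N, time in s.
With the tool pointing down it reaches from about 0.3 to 0.75 m from the base axis. Payload 8.5 kg.
Tool frame: the origin (TCP) lies between the finger pads; the fingertips stand 17 mm ahead of it and the grasp point (between the pads) lies 2 mm behind it; z points along the fingers, y is the direction in which the jaws open and shut (so a half turn about z gives the same grasp; the last joint's range is limited). The gripper opens to 85 mm and grips with 20 to 120 N. Pads are 22 mm wide; open, the fingers measure 114 mm over their backs; the gripper's body (76 mm by 85 mm) begins 54 mm behind the grasp point. The pads swing forward as they close: fully open they stand 13 mm farther back than shut.
Start: joints at [51.606, 21.807, 74.336, -0, 83.858, -12.336], TCP at [0.242, 0.494, 0.248] pointing down, gripper open.
Joint ranges: [-178.18, 178.18], [-50.72, 133.34], [12.68, 142.11], [-81.47, 261.47], [9.98, 163.14], [-165.26, 165.26]. Speed limits (degrees/s): [136.94, 136.94, 180, 180, 180, 180].

### API

Orientations are given as a 3x3 rotation matrix whose columns are the frame's x, y, z axes.
In Python, from rig import readout, eyes, env gives the robot as it stands.
- The arm moves only by the tool arm_command, never from a script. Its argument "rows" is text: rows parted by semicolons, each of 7 numbers parted by spaces: the closure, from 0 (fully open) to 1 (shut), then the shift along the tool's x, y, z in mm, then the turn, a rotation vector about the tool's x, y, z in degrees. In form: grip dx dy dz rx ry rz; .... A call has 1 to 5 rows; each row shifts and turns the commanded pose from where the row before left it, along the tool's axes as they then stand; what a row does not reach is not made up. A row lasts 1/12 s, in which the tool goes at most 41.7 mm and 7.16 degrees, less where a joint would pass 70% of its speed; a pose out of reach is approached as far as the arm can. A call with a gripper value outside its range is refused whole. The fingers move at their own pace and stop on an object; "squeeze" is the grip in N (left out, the last holds). Time passes only in rows, so rows that do not move let the fingers close. It gives the time, the measured TCP pose, the force and the opening at its end, in the units of the state.
- readout.observe(): the state, without advancing time (a new reading comes with each control period).
- eyes.get_image(name): name is "side" or "top" or "wrist"; returns the picture (400x640x3 uint8, red, green, blue); there is no depth.
- eyes.camera_model(name): a dict with "mtx" (3x3 intrinsics, pixels), "view" (4x4, takes a point from world to camera coordinates). Camera axes: x right, y up, looking along -z (the intrinsics and any distortion apply to the point x, -y, -z); pixel columns grow to the right and rows downward; lengths in m; the calibration is good to about 2 mm. A picture is of the moment at which its call begins: read the wrist's pose just before it. camera_model takes no time and is no camera call; for the wrist camera it gives the pose at the moment of the call.
- env.close_job(): hands the job in, once; it reports no verdict.
The state is a dict: "time_s": time; "q": joint angles; "qvel": joint speeds; "joint_efforts": joint torques, N m; "position": TCP position; "tool_rot": TCP orientation; "ft_force": force on the tool from outside, world axes, zero at the start; "wrist_torque": the same for the moment, N m; "grip_width": finger opening in m.
Only numpy, scipy, OpenCV 4.12 (cv2) and the standard library are available. Lean on these libraries where they do the work, as an engineer would, in place of code of your own. Each camera call takes 0.05 s, during which the arm holds its last target. There are 200 camera calls.

## Working session

There is one attempt and no reset: what is moved stays moved. The work goes in short steps, Python scripts to look and compute and a tool call to move; the robot and the scene stay as the last step left them, time stands still between calls to the robot, and variables do not carry over. Pictures are saved under pics/ and viewed, about 8 in all and at most 12, crops included, and the job is handed in when it is done.

Besides the shell and the picture viewer there is one more tool, called after "Call:" by a JSON object that holds its "method" and its "body". arm_command: Moves the arm, as the interface text tells. Its arguments: {"type":"object","properties":{"rows":{"type":"string"},"squeeze":{"type":"number"}},"required":["rows"]}

```bash
mkdir -p pics; ls
python3 - <<'E'
from rig import readout, eyes
import cv2, numpy as np
s=readout.observe(); print(s)
for n in ("top","side"):
    im=eyes.get_image(n); cv2.imwrite(f"pics/{n}1.png",im[:,:,::-1]); m=eyes.camera_model(n); print(n,np.round(m["mtx"],1).tolist(),np.round(m["view"],3).tolist(),[k for k in m])
E
```

```text
pics
{'time_s': 0.0, 'q': array([ 5.16078745e+01,  2.18399605e+01,  7.43863699e+01,  9.23145141e-04,
        8.38595952e+01, -1.23338958e+01]), 'qvel': array([-0.04521975,  0.02901833,  0.00374436, -0.12907622, -0.08989469,
        0.13809408]), 'joint_efforts': array([ 2.43464820e-03, -4.48443711e+01, -2.31288511e+01, -6.74535201e-06,
        4.62158539e-03,  3.23556162e-05]), 'position': array([0.24140675, 0.49387046, 0.24771191]), 'tool_rot': array([[-8.98347144e-01,  4.39285235e-01, -9.43919093e-04],
       [ 4.39286120e-01,  8.98346451e-01, -1.16547119e-03],
       [ 3.35992082e-04, -1.46164827e-03, -9.99998875e-01]]), 'ft_force': array([-0.15061197, -0.08772968, -0.14746445]), 'wrist_torque': array([ 0.00427829, -0.04249589,  0.07417693]), 'grip_width': 0.08529773607844393}
top [[376.9, 0.0, 317.0], [0.0, 376.9, 199.1], [0.0, 0.0, 1.0]] [[0.003, -1.0, -0.011, -0.1], [0.984, 0.001, 0.177, -0.616], [-0.177, -0.011, 0.984, -1.052], [0.0, 0.0, 0.0, 1.0]] ['mtx', 'view']
side [[432.0, 0.0, 320.1], [0.0, 432.0, 205.2], [0.0, 0.0, 1.0]] [[0.96, -0.278, -0.017, -0.593], [0.195, 0.626, 0.755, -0.134], [-0.199, -0.729, 0.655, -0.971], [0.0, 0.0, 0.0, 1.0]] ['mtx', 'view']
```

View pics/top1.png

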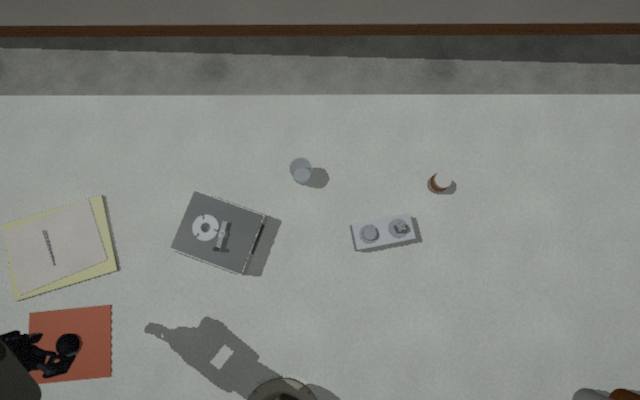

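View pics/side1.png

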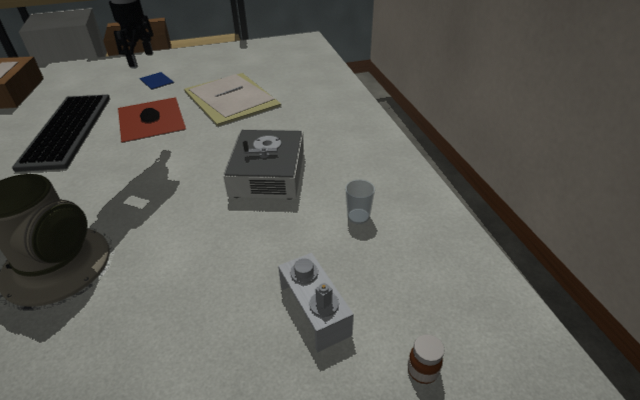

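The top view shows the thermostat at about (220,233), with the bore at about (206,228). The rack is at about (384,232), with the plug at (370,233) and the cell at (400,228). The beaker is at (302,172) and the jar at (440,183). Next I'll enlarge both areas.

```bash
cat > h.py <<'E'
import numpy as np, cv2
from rig import readout, eyes
def ray(n,u,v,z,m=None):
    m=m or eyes.camera_model(n); V=np.array(m["view"]); K=np.array(m["mtx"])
    d=np.array([(u-K[0,2])/K[0,0],-(v-K[1,2])/K[1,1],-1]); R=V[:3,:3]; c=-R.T@V[:3,3]; d=R.T@d
    return c+d*(z-c[2])/d[2]
def proj(n,P,m=None):
    m=m or eyes.camera_model(n); V=np.array(m["view"]); K=np.array(m["mtx"])
    p=np.atleast_2d(P)@V[:3,:3].T+V[:3,3]; p=p*[1,-1,-1]; p=p@K.T; return p[:,:2]/p[:,2:]
E
python3 - <<'E'
import cv2,numpy as np
t=cv2.imread("pics/top1.png"); s=cv2.imread("pics/side1.png")
a=cv2.resize(t[185:285,165:285],None,fx=5,fy=5,interpolation=cv2.INTER_CUBIC) #600x500
cv2.imwrite("pics/c1.png",np.clip(a*1.5,0,255).astype('uint8'))
b=cv2.resize(t[205:260,345:425],None,fx=5,fy=5,interpolation=cv2.INTER_CUBIC) #400x275
c=cv2.resize(s[250:350,270:360],None,fx=4,fy=4,interpolation=cv2.INTER_CUBIC) #360x400
o=np.zeros((400,765,3),np.uint8); o[:275,:400]=b; o[:,405:]=c
cv2.imwrite("pics/c2.png",np.clip(o*1.3,0,255).astype('uint8'))
E
```

```text
(no output)
```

View pics/c1.png

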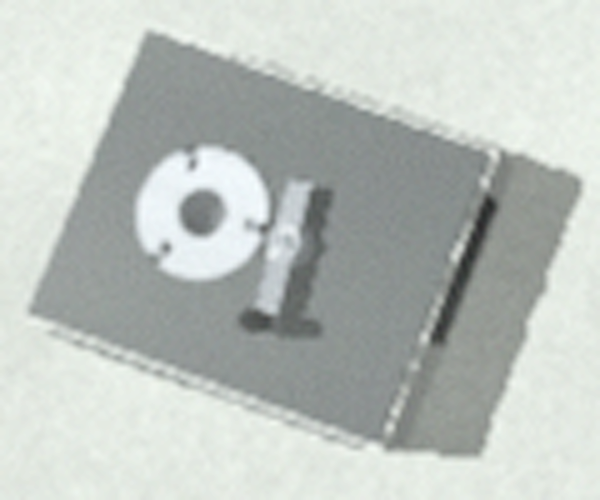

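View pics/c2.png

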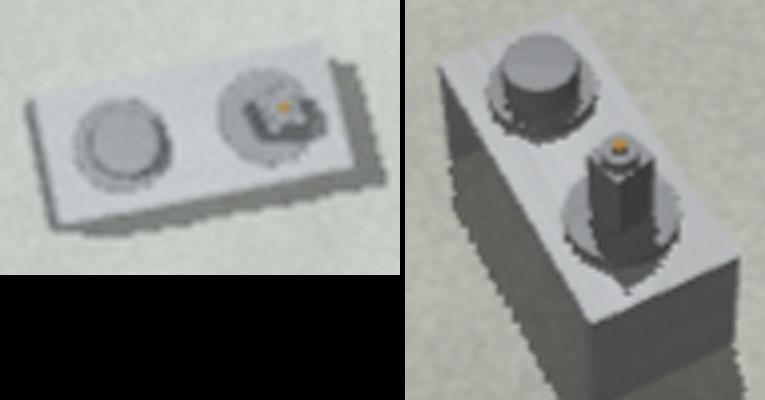

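The first crop shows deck corners at about (150,30), (30,312), (385,447) and (500,150). The bore is at (203,212), the pivot at (287,240) and the post at (258,320). In the second crop, the cell's neck tip is at (285,107) and the rack's top corners are at (28,98), (322,40), (352,168) and (55,225). The head's yaw still needs a wrist view.

Run:
```python
from h import *
def T(u,v,z,o): 
    p=ray("top",(u+.5)/5-.5+o[0],(v+.5)/5-.5+o[1],z); return np.round(p*1000,1)
o=(165,185)
C=[T(*c,.081,o) for c in [(150,30),(30,312),(385,447),(500,150)]]
print("deck",C,"mid",sum(C)/4)
for a,b in ((1,0),(2,3),(2,1),(3,0)):
    d=C[b]-C[a]; print(np.linalg.norm(d),np.degrees(np.arctan2(d[1],d[0])))
print("blockflange/bore",T(203,212,.085,o),"pivot",T(287,240,.099,o),"post",T(258,320,.12,o), "nose",T(299,183,.095,o))
o=(345,205)
C=[T(*c,.07,o) for c in [(28,98),(322,40),(352,168),(55,225)]]
print("rack",C,sum(C)/4)
for a,b in ((1,0),(2,3),(3,0),(2,1)):
    d=C[b]-C[a]; print(np.linalg.norm(d),np.degrees(np.arctan2(d[1],d[0])))
print("neck",T(285,107,.124,o),"side neck",ray("side",270+215/4-.4,250+145/4-.4,.124)*1000,"flange",T(268,117,.076,o))
print("beaker",ray("top",302,176,0),"jar",ray("top",440,184,0))
s=readout.observe(); V=eyes.camera_model("wrist"); v=np.array(V["view"]); print(V["mtx"]); R=v[:3,:3]; c=-R.T@v[:3,3]
print("cam in tool",s["tool_rot"].T@(c-s["position"]),s["tool_rot"].T@R.T)
```

```text
deck [array([636.4, 254.2,  81. ]), array([474.5, 312.2,  81. ]), array([400.6, 109.3,  81. ]), array([566.7,  49.9,  81. ])] mid [519.55 181.4   81.  ]
171.9756087356576 -19.709851361161714
176.4017290164697 -19.677857521204608
215.93892655100422 69.9874238413844
215.8624098818504 71.1621575223369
blockflange/bore [530.6 216.5  85. ] pivot [513.6 164.4  99. ] post [468.5 172.6 120. ] nose [546.  160.2  95. ]
rack [array([ 540.8, -194.2,   70. ]), array([ 574.4, -363.1,   70. ]), array([ 501.2, -377.1,   70. ]), array([ 468.8, -208.5,   70. ])] [ 521.3   -285.725   70.   ]
172.20966871810657 101.25120774619312
171.68494401082467 100.87796425381656
73.40633487649409 11.233395277342497
74.52677371253903 10.82745310382539
neck [ 530. -329.  124.] side neck [ 530.8095877  -327.15892792  124.        ] flange [ 529.5 -329.4   76. ]
beaker [ 0.69941516 -0.05134425  0.        ] jar [ 0.67395373 -0.47892113  0.        ]
[[331.1007231    0.         315.85506051]
 [  0.         331.1007231  196.20894523]
 [  0.           0.           1.        ]]
cam in tool [ 0.07540053 -0.00095688 -0.12494166] [[ 4.42034144e-04  9.55946657e-01  2.93540104e-01]
 [ 9.99999902e-01 -4.17549331e-04 -1.46076169e-04]
 [-1.70735516e-05  2.93540140e-01 -9.55946748e-01]]
```

```bash
cat >> h.py <<'E'
from scipy.spatial.transform import Rotation as Ro
def down(ang):  # tool pointing down, tool x at ang (deg) in world
    a=np.radians(ang); c,s=np.cos(a),np.sin(a); return np.array([[c,s,0],[s,-c,0],[0,0,-1.]])
def rows(P,R,g,n=None,start=None,vmax=38):
    s=readout.observe(); p0,R0=start or (s["position"],s["tool_rot"])
    d=np.asarray(P)-p0; rv=(Ro.from_matrix(R0).inv()*Ro.from_matrix(R)).as_rotvec(degrees=True)
    n=n or int(max(np.ceil(np.linalg.norm(d)*1000/vmax),np.ceil(np.linalg.norm(rv)/7),1)); Rc=R0.copy(); out=[]
    for i in range(n):
        t=Rc.T@(d/n)*1000; out.append(f"{g:g} "+" ".join(f"{x:.1f}" for x in t)+" "+" ".join(f"{x:.2f}" for x in rv/n))
        Rc=Rc@Ro.from_rotvec(rv/n,degrees=True).as_matrix()
    for i in range(0,n,5): print("; ".join(out[i:i+5]))
    return np.asarray(P),R
def st():
    s=readout.observe(); print("t",round(s["time_s"],2),"p",np.round(s["position"]*1000,1),"xang",round(float(np.degrees(np.arctan2(s["tool_rot"][1,0],s["tool_rot"][0,0]))),1),"F",np.round(s["ft_force"],1),"M",np.round(s["wrist_torque"],2),"w",round(s["grip_width"]*1000,1),"q",np.round(s["q"],0)); return s
E
python3 -c "
from h import *
rows([.53,-.329,.25],down(70),0)"
```

```text
0 -27.0 -26.6 -0.1 -0.00 0.00 3.65; 0 -28.6 -24.9 -0.1 -0.00 0.00 3.65; 0 -30.2 -23.0 -0.1 -0.00 0.00 3.65; 0 -31.6 -21.0 -0.1 -0.00 0.00 3.65; 0 -32.8 -19.0 -0.1 -0.00 0.00 3.65
0 -34.0 -16.8 -0.1 -0.00 0.00 3.65; 0 -35.0 -14.6 -0.1 -0.00 0.00 3.65; 0 -35.8 -12.4 -0.1 -0.00 0.00 3.65; 0 -36.5 -10.1 -0.1 -0.00 0.00 3.65; 0 -37.1 -7.7 -0.1 -0.00 0.00 3.65
0 -37.5 -5.4 -0.1 -0.00 0.00 3.65; 0 -37.8 -3.0 -0.1 -0.00 0.00 3.65; 0 -37.9 -0.5 -0.1 -0.00 0.00 3.65; 0 -37.9 1.9 -0.1 -0.00 0.00 3.65; 0 -37.7 4.3 -0.1 -0.00 0.00 3.65
0 -37.3 6.7 -0.1 -0.00 0.00 3.65; 0 -36.8 9.0 -0.1 -0.00 0.00 3.65; 0 -36.2 11.4 -0.1 -0.00 0.00 3.65; 0 -35.4 13.6 -0.1 -0.00 0.00 3.65; 0 -34.4 15.9 -0.1 -0.00 0.00 3.65
0 -33.4 18.0 -0.1 -0.00 0.00 3.65; 0 -32.1 20.1 -0.1 -0.00 0.00 3.65; 0 -30.8 22.1 -0.1 -0.00 0.00 3.65
```

Call:
{"method": "arm_command", "body": {"rows": "0 -27 -26.6 0 0 0 3.65; 0 -28.6 -24.9 0 0 0 3.65; 0 -30.2 -23 0 0 0 3.65; 0 -31.6 -21 0 0 0 3.65; 0 -32.8 -19 0 0 0 3.65"}}

```text
time_s: 0.52
position: [0.3043, 0.3135, 0.2481]
tool_rot: [[-0.714, 0.7, -0.0], [0.7, 0.714, -0.0], [0.0, -0.001, -1.0]]
ft_force: [0.8, 1.2, -0.2]
grip_width: 0.0849
```

Call:
{"method": "arm_command", "body": {"rows": "0 -34 -16.8 0 0 0 3.65; 0 -35 -14.6 0 0 0 3.65; 0 -35.8 -12.4 0 0 0 3.65; 0 -36.5 -10.1 0 0 0 3.65; 0 -37.1 -7.7 0 0 0 3.65"}}

```text
time_s: 0.93
position: [0.3671, 0.1346, 0.2483]
tool_rot: [[-0.458, 0.889, -0.0], [0.889, 0.458, 0.0], [0.0, -0.0, -1.0]]
ft_force: [1.2, 0.6, 1.2]
grip_width: 0.0858
```

Call:
{"method": "arm_command", "body": {"rows": "0 -37.5 -5.4 0 0 0 3.65; 0 -37.8 -3 0 0 0 3.65; 0 -37.9 -0.5 0 0 0 3.65; 0 -37.9 1.9 0 0 0 3.65; 0 -37.7 4.3 0 0 0 3.65"}}

```text
time_s: 1.35
position: [0.4299, -0.0446, 0.2482]
tool_rot: [[-0.156, 0.988, -0.0], [0.988, 0.156, 0.0], [0.0, -0.0, -1.0]]
ft_force: [1.6, 0.9, 0.9]
grip_width: 0.0857
```

Call:
{"method": "arm_command", "body": {"rows": "0 -37.3 6.7 0 0 0 3.65; 0 -36.8 9 0 0 0 3.65; 0 -36.2 11.4 0 0 0 3.65; 0 -35.4 13.6 0 0 0 3.65; 0 -34.4 15.9 0 0 0 3.65"}}

```text
time_s: 1.77
position: [0.4927, -0.2233, 0.248]
tool_rot: [[0.161, 0.987, -0.001], [0.987, -0.161, 0.001], [0.0, -0.001, -1.0]]
ft_force: [0.5, 0.6, 0.0]
grip_width: 0.0853
```

Call:
{"method": "arm_command", "body": {"rows": "0 -33.4 18 0 0 0 3.65; 0 -32.1 20.1 0 0 0 3.65; 0 -30.8 22.1 0 0 0 3.65; 0 0 0 0 0 0 0; 0 0 0 0 0 0 0"}}

```text
time_s: 2.18
position: [0.53, -0.3302, 0.2468]
tool_rot: [[0.344, 0.939, -0.002], [0.939, -0.344, 0.002], [0.001, -0.002, -1.0]]
ft_force: [-0.2, -0.4, 0.2]
grip_width: 0.0851
```

Run:
```python
from h import *
st(); im=eyes.get_image("wrist")[:,:,::-1]; cv2.imwrite("pics/w1.png",im)
p=proj("wrist",[[.53,-.329,.116]])[0]; print(p)
x,y=int(p[0])-60,int(p[1])-50; print(x,y)
cv2.imwrite("pics/w1c.png",cv2.resize(im[max(y,0):y+100,x:x+120],None,fx=5,fy=5,interpolation=cv2.INTER_CUBIC))
```

```text
t 2.18 p [ 530.  -330.2  246.8] xang 69.9 F [-0.2 -0.4  0.2] M [ 0.04 -0.02  0.03] w 85.1 q [-43.  30.  62.   0.  89. -23.]
[316.9626882  190.92478966]
256 140
```

View pics/w1c.png

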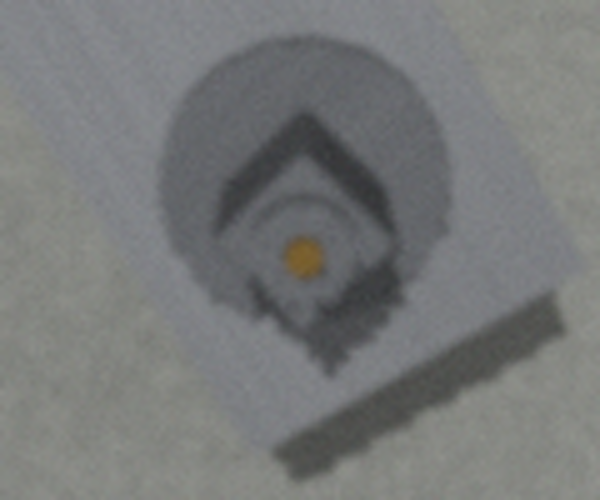

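The wrist crop shows the head's top square with corners at about (305,150), (217,236), (397,241) and (310,325). The orange neck dot is at (303,258).

Run:
```python
from h import *
f=lambda u,v,z: ray("wrist",(u+.5)/5-.5+256,(v+.5)/5-.5+140,z)*1000
T,L,R,B=[f(*c,.116) for c in [(305,150),(217,236),(397,241),(310,325)]]
ang=lambda d: np.degrees(np.arctan2(d[1],d[0]))
print(T,L,R,B,(L+R)/2); print("neck",f(303,258,.124))
print("diag LR",np.linalg.norm(R-L),ang(R-L),"TL",ang(L-T),np.linalg.norm(L-T),"TR",ang(R-T),np.linalg.norm(R-T))
print("flange l/r",(f(158,185,.076)+f(453,185,.076))/2)
```

```text
[ 535.70984446 -312.41396914  116.        ] [ 517.61999564 -320.83387072  116.        ] [ 544.51290618 -331.49489415  116.        ] [ 526.52971932 -340.09513972  116.        ] [ 531.06645091 -326.16438243  116.        ]
neck [ 530.13211446 -326.83451554  124.        ]
diag LR 28.928983000529048 -21.624614963489368 TL -155.04042500539748 19.95337998289181 TR -65.233571331749 21.0137001692398
flange l/r [ 530.60257132 -326.89350136   76.        ]
```

```bash
python3 -c "
from h import *
a=rows([.5304,-.327,.2],down(114.5),0)
rows([.5304,-.327,.098],down(114.5),0,start=a,vmax=22)"
```

```text
0 0.3 -0.0 6.8 -0.01 -0.01 -6.36; 0 0.3 0.0 6.8 -0.01 -0.01 -6.36; 0 0.3 0.0 6.8 -0.01 -0.01 -6.36; 0 0.3 0.1 6.8 -0.01 -0.01 -6.36; 0 0.3 0.1 6.8 -0.01 -0.01 -6.36
0 0.2 0.1 6.8 -0.01 -0.01 -6.36; 0 0.2 0.1 6.8 -0.01 -0.01 -6.36
0 0.0 0.0 20.4 0.00 0.00 0.00; 0 0.0 0.0 20.4 0.00 0.00 0.00; 0 0.0 0.0 20.4 0.00 0.00 0.00; 0 0.0 0.0 20.4 0.00 0.00 0.00; 0 0.0 0.0 20.4 0.00 0.00 0.00
```

Call:
{"method": "arm_command", "body": {"rows": "0 0.5 0 6.8 0 0 -6.36; 0 0.5 0 6.8 0 0 -6.36; 0 0.5 0 6.8 0 0 -6.36; 0 0.5 0 6.8 0 0 -6.36; 0 0.5 0 6.8 0 0 -6.36"}}

```text
time_s: 2.65
position: [0.5304, -0.3247, 0.2145]
tool_rot: [[-0.212, 0.977, 0.0], [0.977, 0.212, 0.0], [0.0, 0.0, -1.0]]
ft_force: [0.9, 0.3, -0.8]
grip_width: 0.0854
```

Call:
{"method": "arm_command", "body": {"rows": "0 0.3 0 6.8 0 0 -6.36; 0 0.3 0 6.8 0 0 -6.36; 0 0 0 20 0 0 0; 0 0 0 20 0 0 0; 0 0 0 0 0 0 0"}}

```text
time_s: 3.07
position: [0.5291, -0.3232, 0.1577]
tool_rot: [[-0.417, 0.909, -0.005], [0.909, 0.417, 0.005], [0.006, -0.003, -1.0]]
ft_force: [-0.4, -0.4, -0.7]
grip_width: 0.0855
```

```bash
python3 -c "
from h import *
st(); rows([.5304,-.327,.098],down(114.5),0,n=4)"
```

```text
t 3.07 p [ 529.1 -323.2  157.7] xang 114.6 F [-0.4 -0.4 -0.7] M [-0.02  0.02 -0.01] w 85.5 q [-42.  33.  70.   0.  77. -67.]
0 -1.1 -0.1 14.9 -0.04 -0.09 0.03; 0 -1.1 -0.1 14.9 -0.04 -0.09 0.03; 0 -1.0 -0.1 14.9 -0.04 -0.09 0.03; 0 -1.0 -0.1 14.9 -0.04 -0.09 0.03
```

Call:
{"method": "arm_command", "body": {"rows": "0 -1 0 15 0 -0.1 0; 0 -1 0 15 0 -0.1 0; 0 -1 0 15 0 0 0; 0 -1 0 15 0 0 0; 0 0 0 0 0 0 0"}}

```text
time_s: 3.48
position: [0.5314, -0.3281, 0.0994]
tool_rot: [[-0.416, 0.909, -0.001], [0.909, 0.416, -0.001], [0.0, -0.001, -1.0]]
ft_force: [0.6, -0.8, -0.5]
grip_width: 0.0853
```

Call:
{"method": "arm_command", "body": {"rows": "0.5 0 0 0 0 0 0; 0.8 0 0 0 0 0 0; 1 0 0 0 0 0 0; 1 0 0 0 0 0 0; 1 0 0 0 0 0 0", "squeeze": 40}}

```text
time_s: 3.9
position: [0.5322, -0.3296, 0.1015]
tool_rot: [[-0.415, 0.91, 0.002], [0.91, 0.415, -0.004], [-0.005, 0.0, -1.0]]
ft_force: [-0.1, 0.6, -0.5]
grip_width: 0.0254
```

Call:
{"method": "arm_command", "body": {"rows": "1 0 0 0 0 0 0; 1 0 0 0 0 0 0; 1 0 0 0 0 0 0; 1 0 0 0 0 0 0; 1 0 0 0 0 0 0", "squeeze": 90}}

```text
time_s: 4.32
position: [0.5323, -0.3297, 0.1016]
tool_rot: [[-0.415, 0.91, 0.003], [0.91, 0.415, -0.004], [-0.005, 0.001, -1.0]]
ft_force: [-0.0, -0.2, 6.2]
grip_width: 0.0211
```

```bash
python3 -c "
from h import *
s=st(); print(s['tool_rot'])
rows([.5304,-.327,.22],s['tool_rot'],1)"
```

```text
t 4.32 p [ 532.3 -329.7  101.6] xang 114.5 F [-0.  -0.2  6.2] M [ 0.2   0.08 -0.06] w 21.1 q [-43.  37.  74.  -0.  69. -67.]
[[-4.14883813e-01  9.09870753e-01  2.57580729e-03]
 [ 9.09861442e-01  4.14891351e-01 -4.16216545e-03]
 [-4.85571278e-03  6.16812659e-04 -9.99988021e-01]]
1 0.7 -0.1 -29.6 0.00 0.00 0.00; 1 0.7 -0.1 -29.6 0.00 0.00 0.00; 1 0.7 -0.1 -29.6 0.00 0.00 0.00; 1 0.7 -0.1 -29.6 0.00 0.00 0.00
```

```bash
python3 -c "
from h import *
s=st(); R=s['tool_rot']
rows([.555,.211,.226],down(167.5),1,start=(np.array([.5323,-.3297,.226]),R),n=20)"
```

```text
t 4.32 p [ 532.3 -329.7  101.6] xang 114.5 F [-0.  -0.2  6.2] M [ 0.2   0.08 -0.06] w 21.1 q [-43.  37.  74.  -0.  69. -67.]
1 24.1 12.2 -0.1 -0.00 0.01 -2.65; 1 23.5 13.4 -0.1 -0.00 0.01 -2.65; 1 22.9 14.4 -0.1 -0.00 0.01 -2.65; 1 22.2 15.5 -0.1 -0.00 0.01 -2.65; 1 21.5 16.5 -0.1 -0.00 0.01 -2.65
1 20.7 17.5 -0.1 -0.00 0.01 -2.65; 1 19.8 18.4 -0.1 -0.00 0.01 -2.65; 1 19.0 19.3 -0.1 -0.00 0.01 -2.65; 1 18.1 20.1 -0.1 -0.00 0.01 -2.65; 1 17.1 21.0 -0.1 -0.00 0.01 -2.65
1 16.1 21.7 -0.0 -0.00 0.01 -2.65; 1 15.1 22.4 -0.0 -0.00 0.01 -2.65; 1 14.1 23.1 -0.0 -0.00 0.01 -2.65; 1 13.0 23.7 -0.0 -0.00 0.01 -2.65; 1 11.9 24.3 -0.0 -0.00 0.01 -2.65
1 10.7 24.8 -0.0 -0.00 0.01 -2.65; 1 9.6 25.3 -0.0 -0.00 0.01 -2.65; 1 8.4 25.7 -0.0 -0.00 0.01 -2.65; 1 7.2 26.1 -0.0 -0.00 0.01 -2.65; 1 6.0 26.4 -0.0 -0.00 0.01 -2.65
```

Call:
{"method": "arm_command", "body": {"rows": "1 0 0 -5 0 0 0; 1 0 0 -25 0 0 0; 1 0 0 -35 0 0 0; 1 0 0 -35 0 0 0; 1 0 0 -25 0 0 0"}}

```text
time_s: 4.73
position: [0.532, -0.3292, 0.2287]
tool_rot: [[-0.415, 0.91, 0.003], [0.91, 0.415, -0.005], [-0.005, 0.001, -1.0]]
ft_force: [-0.6, 0.4, -2.3]
grip_width: 0.0208
```

Call:
{"method": "arm_command", "body": {"rows": "1 12 6 0 0 0 -1.3; 1 23.7 12.8 0 0 0.2 -2.65; 1 22.9 14.4 0 0 0 -2.65; 1 22.2 15.5 0 0 0 -2.65; 1 21.5 16.5 0 0 0 -2.65"}}

```text
time_s: 5.15
position: [0.5382, -0.2059, 0.2244]
tool_rot: [[-0.596, 0.803, -0.002], [0.803, 0.596, 0.001], [0.002, -0.001, -1.0]]
ft_force: [0.8, 1.2, -1.6]
grip_width: 0.0203
```

Call:
{"method": "arm_command", "body": {"rows": "1 20.7 17.5 0 0 0 -2.65; 1 19.8 18.4 0 0 0 -2.65; 1 19 19.3 0 0 0 -2.65; 1 18.1 20.1 0 0 0 -2.65; 1 17.1 21 0 0 0 -2.65"}}

```text
time_s: 5.57
position: [0.547, -0.0708, 0.2245]
tool_rot: [[-0.764, 0.645, -0.002], [0.645, 0.764, 0.001], [0.002, -0.001, -1.0]]
ft_force: [0.8, -0.2, -2.6]
grip_width: 0.0207
```

Call:
{"method": "arm_command", "body": {"rows": "1 16.1 21.7 0 0 0 -2.65; 1 15.1 22.4 0 0 0 -2.65; 1 14.1 23.1 0 0 0 -2.65; 1 13 23.7 0 0 0 -2.65; 1 11.9 24.3 0 0 0 -2.65"}}

```text
time_s: 5.98
position: [0.5556, 0.064, 0.2245]
tool_rot: [[-0.892, 0.453, -0.003], [0.453, 0.892, 0.0], [0.002, -0.001, -1.0]]
ft_force: [0.6, -0.0, -3.1]
grip_width: 0.0206
```

Call:
{"method": "arm_command", "body": {"rows": "1 10.7 24.8 0 0 0 -2.65; 1 9.6 25.3 0 0 0 -2.65; 1 8.4 25.7 0 0 0 -2.65; 1 7.2 26.1 0 0 0 -2.65; 1 6 26.4 0 0 0 -2.65"}}

```text
time_s: 6.4
position: [0.5643, 0.1988, 0.2244]
tool_rot: [[-0.972, 0.236, -0.003], [0.236, 0.972, -0.0], [0.003, -0.001, -1.0]]
ft_force: [-0.1, 0.2, -2.8]
grip_width: 0.0204
```

Call:
{"method": "arm_command", "body": {"rows": "1 6 18 0 0 0 -2; 1 6 10 0 0 0 -1; 1 0 0 0 0 0 0; 1 0 0 0 0 0 0; 1 0 0 0 0 0 0"}}

```text
time_s: 6.82
position: [0.5597, 0.2262, 0.2253]
tool_rot: [[-0.982, 0.189, -0.001], [0.189, 0.982, -0.001], [0.001, -0.001, -1.0]]
ft_force: [1.2, 0.3, -2.5]
grip_width: 0.0205
```

Run:
```python
from h import *
s=st(); print(s['tool_rot']); im=eyes.get_image("wrist")[:,:,::-1]; cv2.imwrite("pics/w2.png",im)
print(proj("wrist",[[.5306,.2165,.085]]))
m=eyes.camera_model("wrist"); np.save("w2m.npy",np.array(m["view"]))
f=lambda *t: s["position"]+s["tool_rot"]@np.array(t)/1000
print("foot",proj("wrist",[f(3,0,82)]),"neck",proj("wrist",[f(3,0,-22)]))
cv2.imwrite("pics/w2b.png",np.clip(cv2.resize(im,(800,500),interpolation=cv2.INTER_CUBIC)*1.4,0,255).astype('uint8'))
```

```text
t 6.82 p [559.7 226.2 225.3] xang 169.1 F [ 1.2  0.3 -2.5] M [-0.04 -0.04  0.01] w 20.5 q [ 11.  28.  68.  -0.  84. -68.]
[[-9.81907143e-01  1.89361313e-01 -8.09429452e-04]
 [ 1.89361811e-01  9.81907204e-01 -5.89343820e-04]
 [ 6.83185690e-04 -7.31955933e-04 -9.99999499e-01]]
[[298.49232177 157.52893571]]
foot [[317.1606582  208.97590183]] neck [[318.25037886 303.99170147]]
```

View pics/w2b.png

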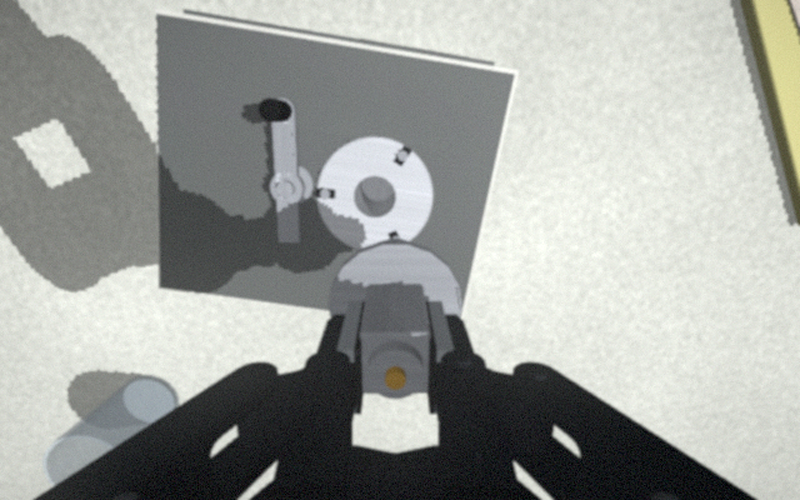

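The wrist view shows the bore at about (374,196) in the 1.25x picture, within 1 px of the prediction. The neck dot is at (396,378), the post at (275,110) and the pivot at (285,187). I'll enlarge the bore once.

Run:
```python
import cv2,numpy as np
im=cv2.imread("pics/w2.png"); a=cv2.resize(im[100:205,245:355],None,fx=5,fy=5,interpolation=cv2.INTER_CUBIC)
b=cv2.resize(im[225:325,270:365],None,fx=2.5,fy=2.5,interpolation=cv2.INTER_CUBIC)
o=np.zeros((525,550+240,3),np.uint8); o[:,:550]=a; o[:250,552:552+b.shape[1]]=b[:,:238]
cv2.imwrite("pics/w2c.png",np.clip(o*1.3,0,255).astype('uint8'))
```

```text
(no output)
```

View pics/w2c.png

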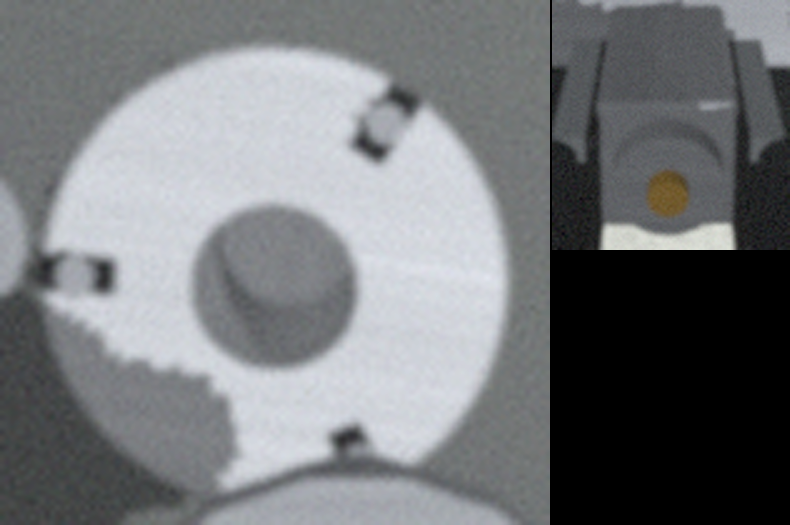

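The crop shows the bore rim spanning columns 192–357 and rows 204–368, so its centre is (274.5,286). The neck dot is at (667,193).

Run:
```python
from h import *
s=st()
b=ray("wrist",(274.5+.5)/5-.5+245,(286+.5)/5-.5+100,.085)
bl=ray("wrist",(192+.5)/5-.5+245,(286+.5)/5-.5+100,.085); br=ray("wrist",(357+.5)/5-.5+245,(286+.5)/5-.5+100,.085)
print("bore",b*1000,"dia",np.linalg.norm(bl-br)*1000)
R=s["tool_rot"]; print("bore in tool",R.T@(b-s["position"])*1000)
n=ray("wrist",115.5/2.5-.5+270,193.5/2.5-.5+225,s["position"][2]+.0224)
print("neck in tool",R.T@(n-s["position"])*1000)
for u in (600,735):  # head top back edge z at 96: 14.4 behind
    e=ray("wrist",(u-552+.5)/2.5-.5+270,(223+.5)/2.5-.5+225,s["position"][2]+.0144); print(R.T@(e-s["position"])*1000)
```

```text
t 6.87 p [559.9 226.  225.4] xang 169.1 F [ 0.1  0.5 -2.9] M [-0.04 -0.   -0.01] w 20.6 q [ 11.  28.  68.  -0.  84. -68.]
bore [530.17126627 217.42215009  85.        ] dia 26.695826758167765
bore in tool [ 27.50595109 -14.00303421 140.4409921 ]
neck in tool [  4.4383835   -0.79317149 -22.39775968]
[ -6.57864628 -11.3027804  -14.39641131]
[ -6.55821279   9.86879236 -14.40814483]
```

```bash
cat >> h.py <<'E'
XA=169.1; L=down(XA); B=np.array([.5598,.2261,.2254])+L@np.array([27.5,-13.4,0])/1000; B[2]=.085
CX,CZ=4.4,81.6
def pose(r,fx,fy,d,ry=0):   # tilt deg about tool x; foot centre rel. bore mouth along tool x,y, depth d (mm)
    R=L@Ro.from_euler("x",r,degrees=True).as_matrix()@Ro.from_euler("y",ry,degrees=True).as_matrix()
    return B+L@np.array([fx,fy,d])/1000-R@np.array([CX,0,CZ])/1000, R
def foot():  # where measured pose puts the foot, + tilt, + force in L axes
    s=readout.observe(); f=s["position"]+s["tool_rot"]@np.array([CX,0,CZ])/1000
    rv=Ro.from_matrix(L.T@s["tool_rot"]).as_rotvec(degrees=True)
    print("t",round(s["time_s"],2),"foot",np.round(L.T@(f-B)*1000,2),"rot",np.round(rv,2),"F_L",np.round(L.T@s["ft_force"],1),"M_L",np.round(L.T@s["wrist_torque"],2),"w",round(s["grip_width"]*1000,1))
E
python3 -c "
from h import *
print(B); foot(); s=readout.observe()
a=rows(*pose(14,0,-1.2,-20),1); rows(*pose(14,0,-1.2,-7),1,start=a,n=3)"
```

```text
[0.53026226 0.21814188 0.085     ]
t 6.87 foot [-23.19  13.3  -58.82] rot [0.03 0.02 0.04] F_L [-0.   0.5  2.9] M_L [ 0.03 -0.01  0.01] w 20.6
1 11.6 2.6 20.6 6.98 -0.01 -0.02; 1 11.6 5.1 20.2 6.98 -0.01 -0.02
1 0.0 1.0 4.2 0.00 0.00 0.00; 1 0.0 1.0 4.2 0.00 0.00 0.00; 1 0.0 1.0 4.2 0.00 0.00 0.00
```

Call:
{"method": "arm_command", "body": {"rows": "1 5.8 1.1 10.3 3.5 0 0; 1 5.8 1.6 10.3 3.5 0 0; 1 5.8 2.3 10.2 3.5 0 0; 1 5.8 2.8 10.1 3.5 0 0; 1 0 0 0 0 0 0"}}

```text
time_s: 7.28
position: [0.5365, 0.2356, 0.1817]
tool_rot: [[-0.982, 0.181, -0.05], [0.188, 0.952, -0.24], [0.004, -0.246, -0.969]]
ft_force: [-1.3, 0.4, -3.0]
grip_width: 0.0209
```

Call:
{"method": "arm_command", "body": {"rows": "1 0 1 4.2 0 0 0; 1 0 1 4.2 0 0 0; 1 0 1 4.2 0 0 0; 1 0 0 0 0 0 0; 1 0 0 0 0 0 0"}}

```text
time_s: 7.7
position: [0.538, 0.2348, 0.1712]
tool_rot: [[-0.982, 0.183, -0.046], [0.189, 0.953, -0.237], [-0.0, -0.241, -0.97]]
ft_force: [0.6, -0.4, -1.7]
grip_width: 0.0211
```

Run:
```python
from h import *
foot(); im=eyes.get_image("wrist")[:,:,::-1]; p=proj("wrist",[B])[0]; print(p)
x,y=int(p[0])-80,int(p[1])-70
cv2.imwrite("pics/w3.png",np.clip(cv2.resize(im[max(0,y):y+120,x:x+160],None,fx=5,fy=5,interpolation=cv2.INTER_CUBIC)*1.4,0,255).astype('uint8')); print(x,y)
```

```text
t 7.7 foot [-0.09 -1.92 -7.05] rot [ 1.397e+01 -0.000e+00 -1.000e-02] F_L [-0.7 -0.3  1.7] M_L [-0.19 -0.01  0.02] w 21.1
[321.80140857 204.26905682]
241 134
```

View pics/w3.png

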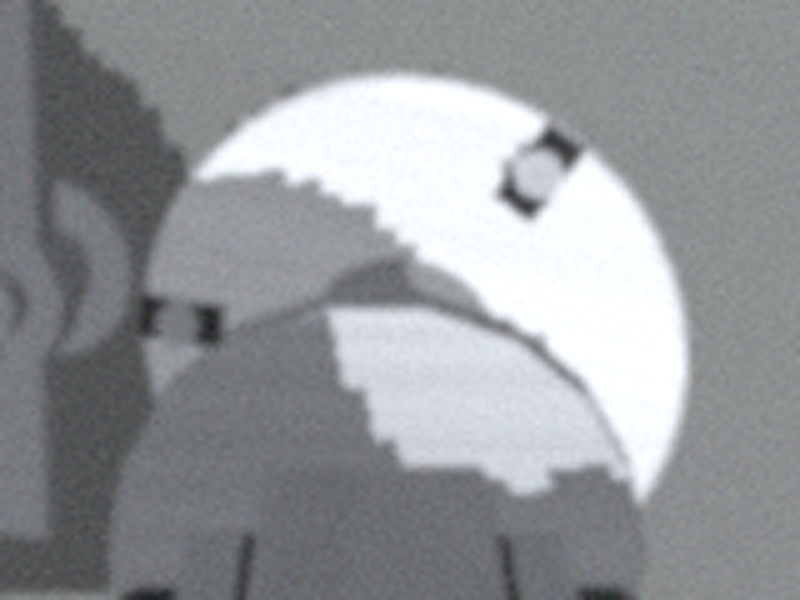

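The picture shows only the bore's far edge, at about (405,265). The flange hides the foot, so I'll go on by feel.

Call:
{"method": "arm_command", "body": {"rows": "1 0 0.8 1 0 0 0; 1 0 0.8 1 0 0 0; 1 0 0.2 1 0 0 0; 1 0 0 0 0 0 0"}}

```text
time_s: 8.08
position: [0.5379, 0.2363, 0.1675]
tool_rot: [[-0.982, 0.182, -0.046], [0.188, 0.953, -0.238], [0.0, -0.242, -0.97]]
ft_force: [-0.0, -0.3, -2.0]
grip_width: 0.0208
```

Call:
{"method": "arm_command", "body": {"rows": "1 0 0.12 0.5 0 0 0; 1 0 0.12 0.5 0 0 0; 1 0 0.12 0.5 0 0 0; 1 0 0 0 0 0 0"}}

```text
time_s: 8.42
position: [0.5379, 0.2363, 0.1661]
tool_rot: [[-0.982, 0.182, -0.046], [0.188, 0.953, -0.238], [0.0, -0.242, -0.97]]
ft_force: [-0.5, 1.3, -1.7]
grip_width: 0.0207
```

```bash
python3 -c "
from h import *
foot()"
```

```text
t 8.42 foot [ 0.28 -0.5  -1.92] rot [ 1.401e+01  1.000e-02 -7.000e-02] F_L [0.7 1.2 1.7] M_L [-0.17 -0.02  0.03] w 20.7
```

Call:
{"method": "arm_command", "body": {"rows": "1 0 0.05 0.5 0 0 0; 1 0 0 0 0 0 0; 1 0 0 0 0 0 0"}}

```text
time_s: 8.67
position: [0.538, 0.2362, 0.1657]
tool_rot: [[-0.982, 0.182, -0.046], [0.188, 0.953, -0.238], [0.0, -0.242, -0.97]]
ft_force: [-0.1, -0.1, -2.3]
grip_width: 0.0208
```

Call:
{"method": "arm_command", "body": {"rows": "1 0 0.05 0.5 0 0 0; 1 0 0 0 0 0 0; 1 0 0 0 0 0 0"}}

```text
time_s: 8.92
position: [0.5379, 0.2362, 0.1652]
tool_rot: [[-0.982, 0.182, -0.046], [0.188, 0.953, -0.238], [0.0, -0.242, -0.97]]
ft_force: [-0.6, 0.5, -2.2]
grip_width: 0.0209
```

```bash
python3 -c "
from h import *
foot()"
```

```text
t 8.92 foot [ 0.26 -0.61 -1.02] rot [14.01  0.   -0.06] F_L [0.7 0.4 2.2] M_L [-0.23 -0.01 -0.05] w 20.9
```

Call:
{"method": "arm_command", "body": {"rows": "1 0 0.1 0.5 0 0 0; 1 0 0 0 0 0 0; 1 0 0 0 0 0 0"}}

```text
time_s: 9.17
position: [0.5379, 0.2361, 0.1647]
tool_rot: [[-0.982, 0.182, -0.046], [0.188, 0.953, -0.238], [0.0, -0.242, -0.97]]
ft_force: [0.3, -0.3, -2.5]
grip_width: 0.0209
```

Call:
{"method": "arm_command", "body": {"rows": "1 0 0.1 0.5 0 0 0; 1 0 0 0 0 0 0; 1 0 0 0 0 0 0"}}

```text
time_s: 9.42
position: [0.5379, 0.2361, 0.1642]
tool_rot: [[-0.982, 0.182, -0.046], [0.188, 0.953, -0.238], [0.0, -0.242, -0.97]]
ft_force: [-0.1, 0.6, -2.7]
grip_width: 0.0205
```

```bash
python3 -c "
from h import *
foot()"
```

```text
t 9.42 foot [ 0.25 -0.67  0.01] rot [14.01  0.   -0.06] F_L [0.2 0.6 2.7] M_L [-0.19 -0.02  0.  ] w 20.5
```

Call:
{"method": "arm_command", "body": {"rows": "1 0 0.12 0.5 0 0 0; 1 0 0 0 0 0 0; 1 0 0 0 0 0 0"}}

```text
time_s: 9.67
position: [0.5379, 0.2361, 0.1637]
tool_rot: [[-0.982, 0.182, -0.046], [0.188, 0.953, -0.238], [0.0, -0.242, -0.97]]
ft_force: [0.9, 0.4, -2.0]
grip_width: 0.0205
```

Call:
{"method": "arm_command", "body": {"rows": "1 0 0.12 0.5 0 0 0; 1 0 0 0 0 0 0; 1 0 0 0 0 0 0"}}

```text
time_s: 9.92
position: [0.5379, 0.2361, 0.1631]
tool_rot: [[-0.982, 0.182, -0.046], [0.188, 0.953, -0.238], [0.0, -0.242, -0.97]]
ft_force: [0.3, -0.8, -1.9]
grip_width: 0.0208
```

```bash
python3 -c "
from h import *
foot()"
```

```text
t 9.92 foot [ 0.3  -0.68  1.05] rot [ 1.401e+01  1.000e-02 -6.000e-02] F_L [-0.4 -0.7  1.9] M_L [-0.29  0.08  0.01] w 20.8
```

Call:
{"method": "arm_command", "body": {"rows": "1 0 0.12 0.5 0 0 0; 1 0 0 0 0 0 0; 1 0 0 0 0 0 0"}}

```text
time_s: 10.17
position: [0.5379, 0.2361, 0.1626]
tool_rot: [[-0.982, 0.182, -0.046], [0.188, 0.953, -0.238], [0.0, -0.242, -0.97]]
ft_force: [0.0, 0.1, -3.0]
grip_width: 0.021
```

Call:
{"method": "arm_command", "body": {"rows": "1 0 0.12 0.5 0 0 0; 1 0 0 0 0 0 0; 1 0 0 0 0 0 0"}}

```text
time_s: 10.42
position: [0.5379, 0.2361, 0.1621]
tool_rot: [[-0.982, 0.182, -0.046], [0.188, 0.953, -0.238], [0.0, -0.242, -0.97]]
ft_force: [-0.3, -0.2, -2.1]
grip_width: 0.0207
```

```bash
python3 -c "
from h import *
foot()"
```

```text
t 10.42 foot [ 0.32 -0.68  2.09] rot [ 1.401e+01  1.000e-02 -6.000e-02] F_L [ 0.2 -0.3  2.1] M_L [-0.31  0.15  0.09] w 20.7
```

Call:
{"method": "arm_command", "body": {"rows": "1 0 0.25 -0.06 0 0 0; 1 0 0 0 0 0 0; 1 0 0 0 0 0 0"}}

```text
time_s: 10.67
position: [0.5379, 0.2363, 0.1621]
tool_rot: [[-0.982, 0.182, -0.046], [0.188, 0.953, -0.238], [0.0, -0.242, -0.97]]
ft_force: [-0.6, 0.2, -2.8]
grip_width: 0.0208
```

Call:
{"method": "arm_command", "body": {"rows": "1 0 0.25 -0.06 0 0 0; 1 0 0 0 0 0 0; 1 0 0 0 0 0 0"}}

```text
time_s: 10.92
position: [0.538, 0.2365, 0.1621]
tool_rot: [[-0.982, 0.182, -0.046], [0.188, 0.953, -0.238], [0.0, -0.242, -0.97]]
ft_force: [-1.0, -0.8, -2.8]
grip_width: 0.0206
```

```bash
python3 -c "
from h import *
foot()"
```

```text
t 10.92 foot [ 0.27 -0.34  2.07] rot [ 1.403e+01  1.000e-02 -6.000e-02] F_L [ 0.8 -1.   2.8] M_L [0.06 0.11 0.04] w 20.6
```

```bash
python3 -c "
from h import *
a=rows(*pose(12,.4,-.35,2.1),1,n=3,start=pose(14.02,.27,-.32,2.07))
a=rows(*pose(10,.45,-.25,2.1),1,n=3,start=a)"
```

```text
1 0.0 -1.0 0.0 -0.67 0.00 0.00; 1 0.0 -1.0 0.0 -0.67 0.00 0.00; 1 0.0 -1.0 0.0 -0.67 0.00 0.00
1 0.0 -0.9 0.0 -0.67 -0.00 0.00; 1 0.0 -0.9 -0.0 -0.67 -0.00 0.00; 1 0.0 -0.9 -0.0 -0.67 -0.00 0.00
```

```bash
sed -i 's/{x:.1f}/{x:.2f}/' h.py; python3 -c "
from h import *
a=rows(*pose(12,.4,-.35,2.1),1,n=3,start=pose(14.02,.27,-.32,2.07))
a=rows(*pose(10,.45,-.25,2.1),1,n=3,start=a)"
```

```text
1 0.04 -0.97 0.03 -0.67 0.00 0.00; 1 0.04 -0.97 0.02 -0.67 0.00 0.00; 1 0.04 -0.97 0.01 -0.67 0.00 0.00
1 0.02 -0.92 0.01 -0.67 -0.00 0.00; 1 0.02 -0.92 -0.00 -0.67 -0.00 0.00; 1 0.02 -0.92 -0.01 -0.67 -0.00 0.00
```

Call:
{"method": "arm_command", "body": {"rows": "1 0.04 -0.97 0.03 -0.67 0 0; 1 0.04 -0.97 0.02 -0.67 0 0; 1 0.04 -0.97 0.01 -0.67 0 0; 1 0 0 0 0 0 0; 1 0 0 0 0 0 0"}}

```text
time_s: 11.33
position: [0.5374, 0.2337, 0.1629]
tool_rot: [[-0.982, 0.184, -0.039], [0.188, 0.961, -0.204], [-0.0, -0.207, -0.978]]
ft_force: [-0.8, -0.1, -2.8]
grip_width: 0.021
```

```bash
python3 -c "
from h import *
foot()"
```

```text
t 11.33 foot [ 0.27 -0.3   1.89] rot [ 1.196e+01 -1.000e-02 -4.000e-02] F_L [ 0.7 -0.3  2.8] M_L [-0.17  0.1  -0.02] w 21.0
```

Call:
{"method": "arm_command", "body": {"rows": "1 0.04 -0.92 0.08 -0.67 0 0; 1 0.04 -0.92 0.07 -0.67 0 0; 1 0.04 -0.92 0.06 -0.67 0 0; 1 0 0 0 0 0 0; 1 0 0 0 0 0 0"}}

```text
time_s: 11.75
position: [0.5368, 0.231, 0.1632]
tool_rot: [[-0.982, 0.186, -0.032], [0.188, 0.967, -0.17], [-0.0, -0.173, -0.985]]
ft_force: [-0.3, 0.3, -2.8]
grip_width: 0.0207
```

```bash
python3 -c "
from h import *
foot()
a=rows(*pose(8,.45,-.15,2.1),1,n=3,start=pose(10,.3,-.25,2.1))
a=rows(*pose(6,.45,-.05,2.1),1,n=3,start=a)
a=rows(*pose(4,.45,0.05,2.1),1,n=3,start=a)"
```

```text
t 11.75 foot [ 0.4  -0.24  2.17] rot [ 9.96 -0.01 -0.04] F_L [0.4 0.2 2.8] M_L [-0.17  0.02 -0.02] w 20.7
1 0.05 -0.92 0.01 -0.67 0.00 -0.00; 1 0.05 -0.92 0.00 -0.67 0.00 -0.00; 1 0.05 -0.92 -0.01 -0.67 0.00 -0.00
1 -0.00 -0.92 0.01 -0.67 0.00 0.00; 1 -0.00 -0.92 0.00 -0.67 0.00 0.00; 1 -0.00 -0.92 -0.01 -0.67 0.00 0.00
1 0.00 -0.92 0.01 -0.67 0.00 0.00; 1 0.00 -0.92 0.00 -0.67 0.00 0.00; 1 0.00 -0.92 -0.01 -0.67 0.00 0.00
```

Call:
{"method": "arm_command", "body": {"rows": "1 0 -0.92 0.01 -0.67 0 0; 1 0 -0.92 0 -0.67 0 0; 1 0 -0.92 0 -0.67 0 0; 1 0 0 0 0 0 0; 1 0 0 0 0 0 0"}}

```text
time_s: 12.17
position: [0.5363, 0.2283, 0.1636]
tool_rot: [[-0.982, 0.187, -0.026], [0.188, 0.973, -0.136], [-0.0, -0.138, -0.99]]
ft_force: [-0.1, 0.2, -2.6]
grip_width: 0.0205
```

```bash
python3 -c "
from h import *
foot()"
```

```text
t 12.17 foot [ 0.42 -0.19  2.18] rot [ 7.96 -0.   -0.04] F_L [0.2 0.1 2.6] M_L [-0.14 -0.02 -0.02] w 20.5
```

Call:
{"method": "arm_command", "body": {"rows": "1 0 -0.92 0 -0.67 0 0; 1 0 -0.92 0 -0.67 0 0; 1 0 -0.92 0 -0.67 0 0; 1 0 0 0 0 0 0; 1 0 0 0 0 0 0"}}

```text
time_s: 12.58
position: [0.5357, 0.2256, 0.164]
tool_rot: [[-0.982, 0.187, -0.02], [0.188, 0.977, -0.102], [0.0, -0.104, -0.995]]
ft_force: [-1.3, 0.3, -2.6]
grip_width: 0.0206
```

Call:
{"method": "arm_command", "body": {"rows": "1 0 -0.92 0 -0.67 0 0; 1 0 0 0 0 0 0; 1 0 0 0 0 0 0"}}

```text
time_s: 12.83
position: [0.5355, 0.2248, 0.164]
tool_rot: [[-0.982, 0.187, -0.017], [0.188, 0.978, -0.09], [0.0, -0.092, -0.996]]
ft_force: [-0.4, -0.1, -3.3]
grip_width: 0.0207
```

```bash
python3 -c "
from h import *
foot()"
```

```text
t 12.83 foot [0.48 0.02 2.24] rot [ 5.29  0.   -0.05] F_L [ 0.4 -0.2  3.3] M_L [-0.1  -0.04 -0.03] w 20.7
```

Call:
{"method": "arm_command", "body": {"rows": "1 0 -0.93 0 -0.67 0 0; 1 0 -0.93 0 -0.67 0 0; 1 0 -0.93 0 -0.67 0 0; 1 0 0 0 0 0 0; 1 0 0 0 0 0 0"}}

```text
time_s: 13.25
position: [0.535, 0.2219, 0.1643]
tool_rot: [[-0.982, 0.188, -0.011], [0.188, 0.98, -0.056], [0.0, -0.057, -0.998]]
ft_force: [-0.2, 0.0, -2.5]
grip_width: 0.0208
```

Call:
{"method": "arm_command", "body": {"rows": "1 0 -0.93 0 -0.67 0 0; 1 0 -0.93 0 -0.67 0 0; 1 0 0 0 0 0 0; 1 0 0 0 0 0 0"}}

```text
time_s: 13.58
position: [0.5347, 0.2201, 0.1643]
tool_rot: [[-0.982, 0.188, -0.006], [0.188, 0.982, -0.033], [0.0, -0.034, -0.999]]
ft_force: [0.7, -0.2, -2.5]
grip_width: 0.0209
```

```bash
python3 -c "
from h import *
foot()
rows(*pose(0,.48,.15,2.5),1,n=3)"
```

```text
t 13.58 foot [0.43 0.03 2.23] rot [ 1.94  0.   -0.04] F_L [-0.7 -0.1  2.5] M_L [ 0.01  0.01 -0.04] w 20.9
1 0.02 -0.88 0.10 -0.65 -0.00 0.01; 1 0.02 -0.88 0.09 -0.65 -0.00 0.01; 1 0.02 -0.88 0.08 -0.65 -0.00 0.01
```

Call:
{"method": "arm_command", "body": {"rows": "1 0 -0.9 0.1 -0.65 0 0; 1 0 -0.9 0.1 -0.65 0 0; 1 0 -0.9 0.1 -0.65 0 0; 1 0 0 0 0 0 0; 1 0 0 0 0 0 0"}}

```text
time_s: 14.0
position: [0.5342, 0.2174, 0.1641]
tool_rot: [[-0.982, 0.188, -0.0], [0.188, 0.982, 0.0], [0.0, 0.0, -1.0]]
ft_force: [0.2, 0.6, -1.9]
grip_width: 0.0209
```

Call:
{"method": "arm_command", "body": {"rows": "1 0 0 0.5 0 0 0; 1 0 0 0.5 0 0 0; 1 0 0 0 0 0 0; 1 0 0 0 0 0 0"}}

```text
time_s: 14.33
position: [0.5341, 0.2177, 0.163]
tool_rot: [[-0.982, 0.188, -0.0], [0.188, 0.982, 0.0], [0.0, -0.0, -1.0]]
ft_force: [-0.5, 0.1, -1.9]
grip_width: 0.0207
```

```bash
python3 -c "
from h import *
foot()"
```

```text
t 14.33 foot [0.54 0.32 3.63] rot [ 0.    0.02 -0.07] F_L [0.5 0.  1.9] M_L [-0.06 -0.05 -0.03] w 20.7
```

Call:
{"method": "arm_command", "body": {"rows": "1 0 -0.05 0.7 0 0 0; 1 0 -0.05 0.7 0 0 0; 1 0 0 0.7 0 0 0; 1 0 0 0 0 0 0"}}

```text
time_s: 14.67
position: [0.5341, 0.2175, 0.1607]
tool_rot: [[-0.982, 0.188, -0.0], [0.188, 0.982, 0.0], [0.0, -0.0, -1.0]]
ft_force: [0.2, -0.2, -2.6]
grip_width: 0.0207
```

Call:
{"method": "arm_command", "body": {"rows": "1 0 0 0.7 0 0 0; 1 0 0 0.7 0 0 0; 1 0 0 0.7 0 0 0; 1 0 0 0 0 0 0"}}

```text
time_s: 15.0
position: [0.5341, 0.2175, 0.1587]
tool_rot: [[-0.982, 0.188, -0.0], [0.188, 0.982, 0.0], [0.0, -0.0, -1.0]]
ft_force: [-0.4, 0.3, -2.1]
grip_width: 0.0206
```

```bash
python3 -c "
from h import *
foot()"
```

```text
t 15.0 foot [0.55 0.11 7.9 ] rot [ 0.    0.02 -0.06] F_L [0.5 0.2 2.1] M_L [0.03 0.02 0.03] w 20.6
```

Call:
{"method": "arm_command", "body": {"rows": "1 0 0 1 0 0 0; 1 0 0 1 0 0 0; 1 0 0 1 0 0 0; 1 0 0 1 0 0 0; 1 0 0 0 0 0 0"}}

```text
time_s: 15.42
position: [0.534, 0.2175, 0.1546]
tool_rot: [[-0.982, 0.188, -0.001], [0.188, 0.982, 0.0], [0.001, -0.0, -1.0]]
ft_force: [0.2, -0.7, -2.2]
grip_width: 0.0204
```

Call:
{"method": "arm_command", "body": {"rows": "1 0 0 1 0 0 0; 1 0 0 1 0 0 0; 1 0 0 1 0 0 0; 1 0 0 1 0 0 0; 1 0 0 0 0 0 0"}}

```text
time_s: 15.83
position: [0.5341, 0.2175, 0.1506]
tool_rot: [[-0.982, 0.188, -0.0], [0.188, 0.982, 0.0], [0.0, -0.0, -1.0]]
ft_force: [0.1, -0.0, -2.2]
grip_width: 0.0209
```

```bash
python3 -c "
from h import *
foot()"
```

```text
t 15.83 foot [ 0.6   0.12 16.01] rot [ 0.    0.03 -0.06] F_L [-0.1 -0.   2.2] M_L [-0.01 -0.01 -0.01] w 20.9
```

Call:
{"method": "arm_command", "body": {"rows": "1 0 0 1.5 0 0 0; 1 0 0 1.5 0 0 0; 1 0 0 1.5 0 0 0; 1 0 0 1.5 0 0 0; 1 0 0 0 0 0 0"}}

```text
time_s: 16.25
position: [0.534, 0.2175, 0.1444]
tool_rot: [[-0.982, 0.188, -0.001], [0.188, 0.982, -0.0], [0.001, -0.0, -1.0]]
ft_force: [-0.3, -0.5, -2.2]
grip_width: 0.0212
```

Call:
{"method": "arm_command", "body": {"rows": "1 0 0 1.5 0 0 0; 1 0 0 1.5 0 0 0; 1 0 0 1.5 0 0 0; 1 0 0 1.5 0 0 0; 1 0 0 0 0 0 0"}}

```text
time_s: 16.67
position: [0.534, 0.2175, 0.1385]
tool_rot: [[-0.982, 0.188, -0.001], [0.188, 0.982, -0.0], [0.001, -0.0, -1.0]]
ft_force: [-0.2, -0.5, -4.1]
grip_width: 0.0207
```

```bash
python3 -c "
from h import *
foot()"
```

```text
t 16.67 foot [ 0.66  0.11 28.1 ] rot [ 0.01  0.04 -0.06] F_L [ 0.1 -0.6  4.1] M_L [ 0.01 -0.04  0.02] w 20.7
```

Call:
{"method": "arm_command", "body": {"rows": "1 0 0 1.5 0 0 0; 1 0 0 1.5 0 0 0; 1 0 0 1.5 0 0 0; 1 0 0 1.5 0 0 0; 1 0 0 0 0 0 0"}}

```text
time_s: 17.08
position: [0.534, 0.2175, 0.1325]
tool_rot: [[-0.982, 0.188, -0.001], [0.188, 0.982, 0.0], [0.001, -0.0, -1.0]]
ft_force: [-0.4, -0.3, -1.5]
grip_width: 0.0206
```

Call:
{"method": "arm_command", "body": {"rows": "1 0 0 1.5 0 0 0; 1 0 0 1.5 0 0 0; 1 0 0 1.5 0 0 0; 1 0 0 1.5 0 0 0; 1 0 0 0 0 0 0"}}

```text
time_s: 17.5
position: [0.534, 0.2175, 0.1265]
tool_rot: [[-0.982, 0.188, -0.001], [0.188, 0.982, -0.0], [0.001, -0.0, -1.0]]
ft_force: [0.2, -0.0, -2.5]
grip_width: 0.0207
```

```bash
python3 -c "
from h import *
foot()"
```

```text
t 17.5 foot [ 0.63  0.1  40.12] rot [ 0.01  0.03 -0.06] F_L [-0.2  0.   2.5] M_L [ 0.01  0.   -0.01] w 20.7
```

Call:
{"method": "arm_command", "body": {"rows": "1 0 0 1.6 0 0 0; 1 0 0 1.6 0 0 0; 1 0 0 1.6 0 0 0; 1 0 0 1.6 0 0 0; 1 0 0 0 0 0 0"}}

```text
time_s: 17.92
position: [0.534, 0.2175, 0.12]
tool_rot: [[-0.982, 0.188, -0.001], [0.188, 0.982, -0.0], [0.001, -0.0, -1.0]]
ft_force: [-0.1, -0.7, -2.2]
grip_width: 0.0206
```

Call:
{"method": "arm_command", "body": {"rows": "1 0 0 0.7 0 0 0; 1 0 0 0.7 0 0 0; 1 0 0 0.6 0 0 0; 1 0 0 0 0 0 0; 1 0 0 0 0 0 0"}}

```text
time_s: 18.33
position: [0.5341, 0.2176, 0.1184]
tool_rot: [[-0.982, 0.188, -0.0], [0.188, 0.982, 0.0], [0.0, 0.0, -1.0]]
ft_force: [-0.5, 0.6, -2.7]
grip_width: 0.0207
```

```bash
python3 -c "
from h import *
foot()"
```

```text
t 18.33 foot [ 0.51  0.16 48.19] rot [-0.    0.01 -0.06] F_L [0.6 0.5 2.7] M_L [ 0.05  0.11 -0.04] w 20.7
```

Call:
{"method": "arm_command", "body": {"rows": "1 0 0 0.4 0 0 0; 1 0 0 0 0 0 0; 1 0 0 0 0 0 0; 1 0 0 0 0 0 0"}}

```text
time_s: 18.67
position: [0.5341, 0.2176, 0.118]
tool_rot: [[-0.982, 0.188, -0.0], [0.188, 0.982, 0.0], [0.0, 0.0, -1.0]]
ft_force: [-0.2, 0.4, -2.3]
grip_width: 0.0208
```

Call:
{"method": "arm_command", "body": {"rows": "1 0 0 0.4 0 0 0; 1 0 0 0 0 0 0; 1 0 0 0 0 0 0; 1 0 0 0 0 0 0"}}

```text
time_s: 19.0
position: [0.5341, 0.2176, 0.1176]
tool_rot: [[-0.982, 0.188, -0.0], [0.188, 0.982, 0.0], [0.0, 0.0, -1.0]]
ft_force: [-0.1, -0.7, -2.0]
grip_width: 0.0208
```

```bash
python3 -c "
from h import *
foot()"
```

```text
t 19.0 foot [ 0.53  0.18 48.96] rot [-0.    0.01 -0.06] F_L [-0.  -0.7  2. ] M_L [0.06 0.09 0.01] w 20.8
```

Call:
{"method": "arm_command", "body": {"rows": "1 0 0 0.4 0 0 0; 1 0 0 0 0 0 0; 1 0 0 0 0 0 0; 1 0 0 0 0 0 0"}}

```text
time_s: 19.33
position: [0.5341, 0.2176, 0.1172]
tool_rot: [[-0.982, 0.188, -0.0], [0.188, 0.982, 0.0], [0.0, 0.0, -1.0]]
ft_force: [-0.5, 0.6, -2.7]
grip_width: 0.0211
```

Call:
{"method": "arm_command", "body": {"rows": "1 0 0 0.3 0 0 0; 1 0 0 0 0 0 0; 1 0 0 0 0 0 0; 1 0 0 0 0 0 0"}}

```text
time_s: 19.67
position: [0.5341, 0.2176, 0.1169]
tool_rot: [[-0.982, 0.188, -0.0], [0.188, 0.982, 0.0], [0.0, 0.0, -1.0]]
ft_force: [-1.0, 0.2, -2.8]
grip_width: 0.0203
```

```bash
python3 -c "
from h import *
foot()"
```

```text
t 19.67 foot [ 0.51  0.16 49.66] rot [-0.    0.01 -0.06] F_L [1.  0.  2.8] M_L [0.01 0.17 0.04] w 20.3
```

Call:
{"method": "arm_command", "body": {"rows": "1 0 0 0.3 0 0 0; 1 0 0 0 0 0 0; 1 0 0 0 0 0 0; 1 0 0 0 0 0 0"}}

```text
time_s: 20.0
position: [0.5341, 0.2176, 0.1167]
tool_rot: [[-0.982, 0.188, -0.0], [0.188, 0.982, 0.0], [0.0, 0.0, -1.0]]
ft_force: [-1.3, -0.2, -0.1]
grip_width: 0.0207
```

Call:
{"method": "arm_command", "body": {"rows": "1 0 0 0.2 0 0 0; 1 0 0 0 0 0 0; 1 0 0 0 0 0 0; 1 0 0 0 0 0 0"}}

```text
time_s: 20.33
position: [0.5341, 0.2176, 0.1166]
tool_rot: [[-0.982, 0.188, 0.0], [0.188, 0.982, 0.0], [-0.0, 0.0, -1.0]]
ft_force: [-2.7, 0.0, 1.9]
grip_width: 0.0205
```

```bash
python3 -c "
from h import *
foot()"
```

```text
t 20.33 foot [ 0.5   0.17 49.97] rot [-0.01 -0.   -0.06] F_L [ 2.6 -0.5 -1.9] M_L [0.21 0.4  0.05] w 20.5
```

Call:
{"method": "arm_command", "body": {"rows": "1 0 0 0 0 0 0; 1 0 0 0 0 0 0", "squeeze": 20}}

```text
time_s: 20.5
position: [0.5341, 0.2176, 0.1166]
tool_rot: [[-0.982, 0.188, 0.0], [0.188, 0.982, 0.0], [-0.0, 0.0, -1.0]]
ft_force: [-3.3, -0.9, 3.4]
grip_width: 0.0206
```

Call:
{"method": "arm_command", "body": {"rows": "0.6 0 0 0 0 0 0; 0.45 0 0 0 0 0 0; 0.45 0 0 0 0 0 0; 0.45 0 0 0 0 0 0; 0.45 0 0 0 0 0 0"}}

```text
time_s: 20.92
position: [0.5343, 0.2176, 0.1164]
tool_rot: [[-0.982, 0.188, 0.0], [0.188, 0.982, 0.0], [-0.0, 0.0, -1.0]]
ft_force: [0.5, -0.1, -0.4]
grip_width: 0.0473
```

Call:
{"method": "arm_command", "body": {"rows": "0.45 0 0 -10 0 0 0; 0.45 0 0 -25 0 0 0; 0.45 0 0 -30 0 0 0; 0.45 0 0 -30 0 0 0; 0.45 0 0 0 0 0 0"}}

```text
time_s: 21.33
position: [0.5361, 0.218, 0.2182]
tool_rot: [[-0.982, 0.188, 0.011], [0.188, 0.982, 0.002], [-0.01, 0.004, -1.0]]
ft_force: [0.1, -0.5, 0.6]
grip_width: 0.0472
```

Run:
```python
from h import *
st(); im=eyes.get_image("wrist")[:,:,::-1]; cv2.imwrite("pics/w4.png",im)
cv2.imwrite("pics/w4b.png",np.clip(cv2.resize(im,(800,500),interpolation=cv2.INTER_CUBIC)*1.4,0,255).astype('uint8'))
```

```text
t 21.33 p [536.1 218.  218.2] xang 169.2 F [ 0.1 -0.5  0.6] M [0.03 0.01 0.02] w 47.2 q [ 10.  26.  73.   0.  81. -69.]
```

View pics/w4b.png

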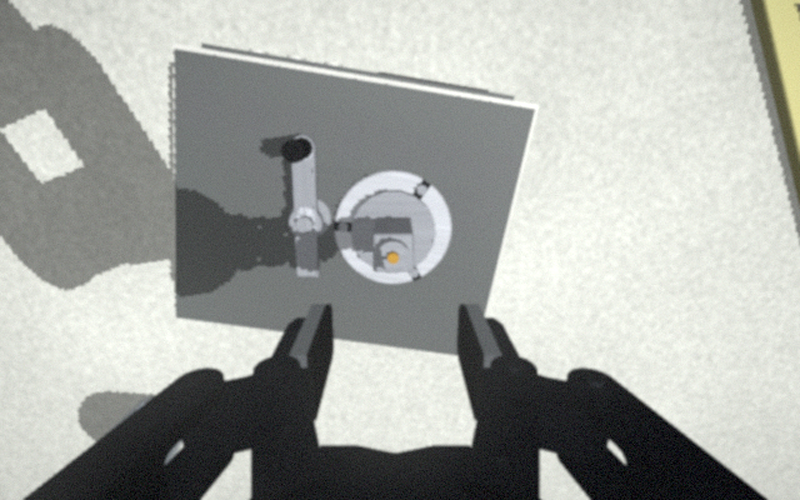

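The view shows the cell seated, with its flange on the block and its neck dot at (392,257). The post top is at (297,148) and the pivot at (303,220). Next is the latch.

Run:
```python
from h import *
s=readout.observe()
pt=ray("wrist",297/1.25-.3,148/1.25-.3,.125); pv=ray("wrist",303/1.25-.3,220/1.25-.3,.1)
print("post",pt*1000,"pivot",pv*1000)
d=pt-pv; print("r",np.hypot(*d[:2])*1000,"tail ang",np.degrees(np.arctan2(d[1],d[0])))
pvn=np.array([.5132,.1635]); d=pt[:2]-pvn; print(np.hypot(*d)*1000,np.degrees(np.arctan2(d[1],d[0])))
a=rows([pt[0],pt[1],.17],down(169.2),0.45,n=4)
```

```text
post [466.07960257 179.93637174 125.        ] pivot [507.97467424 166.72248336 100.        ]
r 43.929533076941695 tail ang 162.49449819678838
49.90477101334376 160.7703858575618
0.45 15.27 -12.58 11.17 0.04 0.09 -0.01; 0.45 15.26 -12.57 11.20 0.04 0.09 -0.01; 0.45 15.24 -12.56 11.23 0.04 0.09 -0.01; 0.45 15.22 -12.55 11.27 0.04 0.09 -0.01
```

Run:
```python
from h import *
m={"view":np.load("w2m.npy"),"mtx":eyes.camera_model("wrist")["mtx"]}
pv=ray("wrist",285/1.25-.3,187/1.25-.3,.1,m)
for u,v in((271,110),(275,109)):
    pt=ray("wrist",u/1.25-.3,v/1.25-.3,.125,m)
    d=pt-pv; print(pt*1000,pv*1000,"r",np.hypot(*d[:2])*1000,"ang",np.degrees(np.arctan2(d[1],d[0])))
m4={"view":eyes.camera_model("wrist")["view"],"mtx":m["mtx"]}
im=eyes.get_image("wrist")[:,:,::-1]; s=st()
cv2.imwrite("pics/w5.png",np.clip(cv2.resize(im[90:240,200:360],None,fx=4,fy=4,interpolation=cv2.INTER_CUBIC)*1.5,0,255).astype('uint8'))
```

```text
[469.09788193 177.21228311 125.        ] [511.73225173 166.38648574 100.        ] r 43.987354734106084 ang 165.7524658418361
[469.01504236 179.38043507 125.        ] [511.73225173 166.38648574 100.        ] r 44.64977822575596 ang 163.08100726642465
t 21.43 p [534.4 217.6 212.9] xang 169.2 F [-0.4  0.1 -0.2] M [ 0.01  0.02 -0.02] w 46.7 q [ 10.  26.  74.   0.  80. -69.]
```

View pics/w5.png

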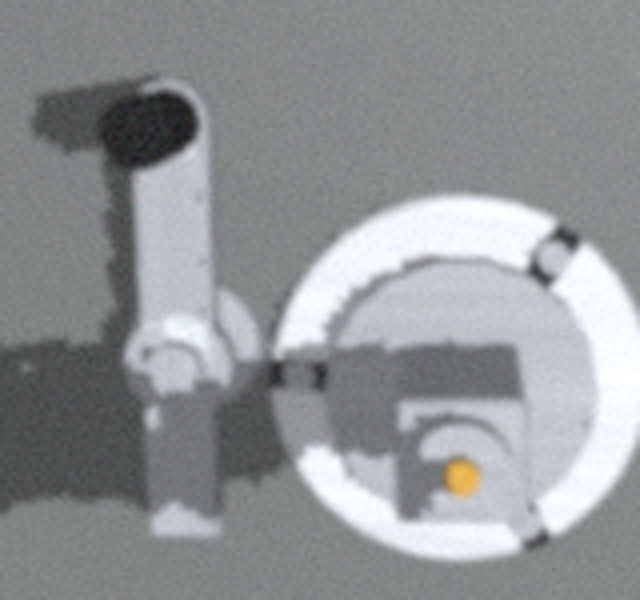

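The crop shows the latch plate's tail end at (172,118) and the post's top disc at about (135,132). The pivot is at (172,368) and the nose tip at (186,520).

Run:
```python
from h import *
f=lambda u,v,z: ray("wrist",(u+.5)/4-.5+200,(v+.5)/4-.5+90,z)*1000
top=f(135,132,.125); base=f(165,121,.099); pv=f(172,368,.101); nose=f(186,520,.097)
for n,p in(("top",top),("base",base),("nose",nose)):
    d=p-pv; print(n,p,np.hypot(*d[:2]),np.degrees(np.arctan2(d[1],d[0])))
print(pv)
d=base-nose; print("axis",np.hypot(*d[:2]),np.degrees(np.arctan2(d[1],d[0])))
st(); P=(top[:2]+base[:2])/2/1000; print(P); rows([*P,.16],down(169.2),.45,n=4)
```

```text
top [467.05581363 177.01007746 125.        ] 44.6752217647223 166.4332861447352
base [467.11787865 176.08529795  99.        ] 44.406764141730825 167.57447934182284
nose [541.46908348 160.42542534  97.        ] 31.580290469362232 -11.146141780303486
[510.48448247 166.53027965 101.        ]
axis 75.9824537000893 168.1061860328053
t 21.43 p [534.4 217.6 212.9] xang 169.2 F [-0.4  0.1 -0.2] M [ 0.01  0.02 -0.02] w 46.7 q [ 10.  26.  74.   0.  80. -69.]
[0.46708685 0.17654769]
0.45 14.63 -13.27 13.18 0.02 0.04 -0.01; 0.45 14.62 -13.26 13.19 0.02 0.04 -0.01; 0.45 14.62 -13.25 13.20 0.02 0.04 -0.01; 0.45 14.61 -13.25 13.22 0.02 0.04 -0.01
```

Call:
{"method": "arm_command", "body": {"rows": "0.45 14.6 -13.3 13.2 0 0 0; 0.45 14.6 -13.3 13.2 0 0 0; 0.45 14.6 -13.3 13.2 0 0 0; 0.45 14.6 -13.2 13.2 0 0 0; 0.45 0 0 0 0 0 0"}}

```text
time_s: 21.85
position: [0.4625, 0.1751, 0.1556]
tool_rot: [[-0.982, 0.189, -0.009], [0.189, 0.982, -0.001], [0.008, -0.003, -1.0]]
ft_force: [-0.1, 0.1, 0.1]
grip_width: 0.0468
```

Call:
{"method": "arm_command", "body": {"rows": "0.45 0 0 10 0 0 0; 0.45 0 0 10 0 0 0; 0.45 0 0 10 0 0 0; 0.45 0 0 8 0 0 0; 0.45 0 0 0 0 0 0"}}

```text
time_s: 22.27
position: [0.4662, 0.1763, 0.119]
tool_rot: [[-0.982, 0.188, -0.004], [0.188, 0.982, -0.0], [0.003, -0.001, -1.0]]
ft_force: [-0.4, 0.8, 0.1]
grip_width: 0.0472
```

Call:
{"method": "arm_command", "body": {"rows": "0.6 0 0 0 0 0 0; 0.8 0 0 0 0 0 0; 1 0 0 0 0 0 0; 1 0 0 0 0 0 0; 1 0 0 0 0 0 0", "squeeze": 20}}

```text
time_s: 22.68
position: [0.467, 0.1765, 0.1211]
tool_rot: [[-0.982, 0.188, 0.001], [0.188, 0.982, 0.0], [-0.001, 0.001, -1.0]]
ft_force: [0.2, 0.2, 1.9]
grip_width: 0.0113
```

Run:
```python
from h import *
s=st(); p=s["position"]; 
pv=np.array([.5115,.1657]); d=p[:2]-pv; r=np.hypot(*d); a0=np.degrees(np.arctan2(d[1],d[0])); print(r,a0)
r=.045; a0=167.3; a1=251.; n=30
X=169.2; R=down(X); pos=pv+r*np.array([np.cos(np.radians(a0)),np.sin(np.radians(a0))])
out=[]
for i in range(1,n+1):
    a=np.radians(a0+(a1-a0)*i/n); q=pv+r*np.array([np.cos(a),np.sin(a)])
    t=R.T@np.array([*(q-pos),0])*1000; out.append(f"1 {t[0]:.1f} {t[1]:.1f} 0 0 0 -1.5"); pos=q; X+=1.5; R=down(X)
for i in range(0,n,5): print("; ".join(out[i:i+5]))
```

```text
t 22.68 p [467.  176.5 121.1] xang 169.2 F [0.2 0.2 1.9] M [ 0.14 -0.08 -0.01] w 11.3 q [  7.  25.  93.   0.  62. -72.]
0.045755916256298095 166.31094030705543
1 0.0 -2.2 0 0 0 -1.5; 1 -0.0 -2.2 0 0 0 -1.5; 1 -0.1 -2.2 0 0 0 -1.5; 1 -0.1 -2.2 0 0 0 -1.5; 1 -0.2 -2.2 0 0 0 -1.5
1 -0.2 -2.2 0 0 0 -1.5; 1 -0.3 -2.2 0 0 0 -1.5; 1 -0.3 -2.2 0 0 0 -1.5; 1 -0.4 -2.2 0 0 0 -1.5; 1 -0.4 -2.2 0 0 0 -1.5
1 -0.5 -2.1 0 0 0 -1.5; 1 -0.5 -2.1 0 0 0 -1.5; 1 -0.6 -2.1 0 0 0 -1.5; 1 -0.6 -2.1 0 0 0 -1.5; 1 -0.7 -2.1 0 0 0 -1.5
1 -0.7 -2.1 0 0 0 -1.5; 1 -0.8 -2.1 0 0 0 -1.5; 1 -0.8 -2.0 0 0 0 -1.5; 1 -0.8 -2.0 0 0 0 -1.5; 1 -0.9 -2.0 0 0 0 -1.5
1 -0.9 -2.0 0 0 0 -1.5; 1 -1.0 -2.0 0 0 0 -1.5; 1 -1.0 -1.9 0 0 0 -1.5; 1 -1.1 -1.9 0 0 0 -1.5; 1 -1.1 -1.9 0 0 0 -1.5
1 -1.2 -1.9 0 0 0 -1.5; 1 -1.2 -1.8 0 0 0 -1.5; 1 -1.2 -1.8 0 0 0 -1.5; 1 -1.3 -1.8 0 0 0 -1.5; 1 -1.3 -1.8 0 0 0 -1.5
```

Post pinched (opening 11.3 mm). Next is the first half of the arc.

Call:
{"method": "arm_command", "body": {"rows": "1 0 -2.2 0 0 0 -1.5; 1 0 -2.2 0 0 0 -1.5; 1 -0.1 -2.2 0 0 0 -1.5; 1 -0.1 -2.2 0 0 0 -1.5; 1 -0.2 -2.2 0 0 0 -1.5"}}

```text
time_s: 23.1
position: [0.4657, 0.166, 0.1211]
tool_rot: [[-0.998, 0.057, 0.001], [0.057, 0.998, 0.001], [-0.001, 0.002, -1.0]]
ft_force: [-4.0, 4.0, 4.4]
grip_width: 0.0112
```

Call:
{"method": "arm_command", "body": {"rows": "1 -0.2 -2.2 0 0 0 -1.5; 1 -0.3 -2.2 0 0 0 -1.5; 1 -0.3 -2.2 0 0 0 -1.5; 1 -0.4 -2.2 0 0 0 -1.5; 1 -0.4 -2.2 0 0 0 -1.5"}}

```text
time_s: 23.52
position: [0.4667, 0.155, 0.121]
tool_rot: [[-0.997, -0.074, -0.001], [-0.074, 0.997, 0.001], [0.001, 0.001, -1.0]]
ft_force: [-2.9, 3.6, 4.8]
grip_width: 0.0109
```

Call:
{"method": "arm_command", "body": {"rows": "1 -0.5 -2.1 0 0 0 -1.5; 1 -0.5 -2.1 0 0 0 -1.5; 1 -0.6 -2.1 0 0 0 -1.5; 1 -0.6 -2.1 0 0 0 -1.5; 1 -0.7 -2.1 0 0 0 -1.5"}}

```text
time_s: 23.93
position: [0.4707, 0.1448, 0.121]
tool_rot: [[-0.979, -0.204, -0.001], [-0.204, 0.979, 0.001], [0.001, 0.001, -1.0]]
ft_force: [-4.7, 4.4, 5.2]
grip_width: 0.0111
```

```bash
python3 -c "
from h import *
st()"
```

```text
t 23.93 p [470.7 144.8 121. ] xang -168.2 F [-4.7  4.4  5.2] M [0.63 0.7  0.17] w 11.1 q [  3.  24.  94.   0.  61. -99.]
```

Call:
{"method": "arm_command", "body": {"rows": "1 -0.7 -2.1 0 0 0 -1.5; 1 -0.8 -2.1 0 0 0 -1.5; 1 -0.8 -2 0 0 0 -1.5; 1 -0.8 -2 0 0 0 -1.5; 1 -0.9 -2 0 0 0 -1.5"}}

```text
time_s: 24.35
position: [0.4771, 0.1359, 0.1209]
tool_rot: [[-0.944, -0.33, -0.002], [-0.33, 0.944, 0.001], [0.001, 0.001, -1.0]]
ft_force: [-5.0, 3.7, 4.7]
grip_width: 0.0109
```

Call:
{"method": "arm_command", "body": {"rows": "1 -0.9 -2 0 0 0 -1.5; 1 -1 -2 0 0 0 -1.5; 1 -1 -1.9 0 0 0 -1.5; 1 -1.1 -1.9 0 0 0 -1.5; 1 -1.1 -1.9 0 0 0 -1.5"}}

```text
time_s: 24.77
position: [0.4855, 0.1288, 0.1209]
tool_rot: [[-0.893, -0.45, -0.002], [-0.45, 0.893, 0.001], [0.001, 0.001, -1.0]]
ft_force: [-1.2, 4.9, 2.3]
grip_width: 0.0111
```

Call:
{"method": "arm_command", "body": {"rows": "1 -1.2 -1.9 0 0 0 -1.5; 1 -1.2 -1.8 0 0 0 -1.5; 1 -1.2 -1.8 0 0 0 -1.5; 1 0 0 0 0 0 0; 1 0 0 0 0 0 0"}}

```text
time_s: 25.18
position: [0.4918, 0.1255, 0.1209]
tool_rot: [[-0.856, -0.517, 0.0], [-0.517, 0.856, 0.0], [-0.0, 0.0, -1.0]]
ft_force: [-2.4, 2.0, 4.1]
grip_width: 0.0108
```

```bash
python3 -c "
from h import *
s=st(); d=s['position'][:2]-np.array([.5115,.1657]); print(np.hypot(*d),np.degrees(np.arctan2(d[1],d[0]))%360, s['tool_rot'].T@s['ft_force'])"
```

```text
t 25.18 p [491.8 125.5 120.9] xang -148.9 F [-2.4  2.   4.1] M [0.21 0.38 0.05] w 10.8 q [   1.   25.   92.    0.   62. -120.]
0.04473796182958972 243.93105666979372 [ 1.02394439  2.99142225 -4.13549549]
```

Call:
{"method": "arm_command", "body": {"rows": "1 -0.8 -1.3 0 0 0 0; 1 -0.8 -1.3 0 0 0 0; 1 0 0 0 0 0 0"}}

```text
time_s: 25.43
position: [0.4946, 0.124, 0.1208]
tool_rot: [[-0.856, -0.517, -0.0], [-0.517, 0.856, 0.0], [0.0, 0.0, -1.0]]
ft_force: [-3.2, 1.8, 5.0]
grip_width: 0.0106
```

Call:
{"method": "arm_command", "body": {"rows": "1 -0.6 -0.7 0 0 0 0; 1 -0.6 -0.7 0 0 0 0; 1 0 0 0 0 0 0"}}

```text
time_s: 25.68
position: [0.4963, 0.1235, 0.1208]
tool_rot: [[-0.856, -0.517, -0.0], [-0.517, 0.856, 0.0], [0.0, 0.0, -1.0]]
ft_force: [-4.2, 3.0, 5.6]
grip_width: 0.0109
```

Call:
{"method": "arm_command", "body": {"rows": "1 -0.6 -0.7 0 0 0 0; 1 0 0 0 0 0 0; 1 0 0 0 0 0 0"}}

```text
time_s: 25.93
position: [0.4964, 0.1234, 0.1207]
tool_rot: [[-0.856, -0.517, -0.002], [-0.517, 0.856, 0.001], [0.002, 0.002, -1.0]]
ft_force: [-7.3, 2.9, 6.8]
grip_width: 0.011
```

```bash
python3 -c "
from h import *
s=st(); d=s['position'][:2]-np.array([.5115,.1657]); print(np.hypot(*d),np.degrees(np.arctan2(d[1],d[0]))%360, s['tool_rot'].T@s['ft_force'])"
```

```text
t 25.93 p [496.4 123.4 120.7] xang -148.8 F [-7.3  2.9  6.8] M [0.49 1.13 0.16] w 11.0 q [   1.   26.   91.    0.   63. -121.]
0.04485859801070642 250.36434595622808 [ 4.79192262  6.2846743  -6.76479714]
```

It stopped at about 250°, with the force rising, which matches the latch's stop. I'll release and lift away.

Call:
{"method": "arm_command", "body": {"rows": "0.8 0 0 0 0 0 0; 0.55 0 0 0 0 0 0; 0.45 0 0 0 0 0 0; 0.45 0 0 0 0 0 0; 0.45 0 0 0 0 0 0"}}

```text
time_s: 26.35
position: [0.4975, 0.123, 0.1205]
tool_rot: [[-0.856, -0.517, 0.0], [-0.517, 0.856, -0.0], [-0.0, -0.0, -1.0]]
ft_force: [-1.2, 0.3, -0.3]
grip_width: 0.0472
```

Call:
{"method": "arm_command", "body": {"rows": "0.45 0 0 -10 0 0 0; 0.45 0 0 -25 0 0 0; 0.45 0 0 -35 0 0 0; 0.45 0 0 -35 0 0 0; 0.45 0 0 -10 0 0 0"}}

```text
time_s: 26.77
position: [0.4988, 0.1231, 0.2406]
tool_rot: [[-0.856, -0.517, 0.008], [-0.517, 0.856, 0.0], [-0.007, -0.004, -1.0]]
ft_force: [0.4, -0.5, 0.5]
grip_width: 0.0468
```

Call:
{"method": "arm_command", "body": {"rows": "0.45 0 0 0 0 0 0; 0.45 0 0 0 0 0 0; 0.45 0 0 0 0 0 0"}}

```text
time_s: 27.02
position: [0.4968, 0.123, 0.2341]
tool_rot: [[-0.856, -0.517, -0.003], [-0.517, 0.856, 0.0], [0.002, 0.001, -1.0]]
ft_force: [0.9, -0.6, -0.4]
grip_width: 0.0471
```

Run:
```python
from h import *
st(); im=eyes.get_image("wrist")[:,:,::-1]; m=eyes.camera_model("wrist"); np.save("w6m.npy",m["view"])
cv2.imwrite("pics/w6.png",np.clip(cv2.resize(im,(800,500),interpolation=cv2.INTER_CUBIC)*1.4,0,255).astype('uint8'))
```

```text
t 27.02 p [496.8 123.  234.1] xang -148.8 F [ 0.9 -0.6 -0.4] M [ 0.    0.01 -0.  ] w 47.1 q [   1.   19.   82.    0.   80. -121.]
```

View pics/w6.png

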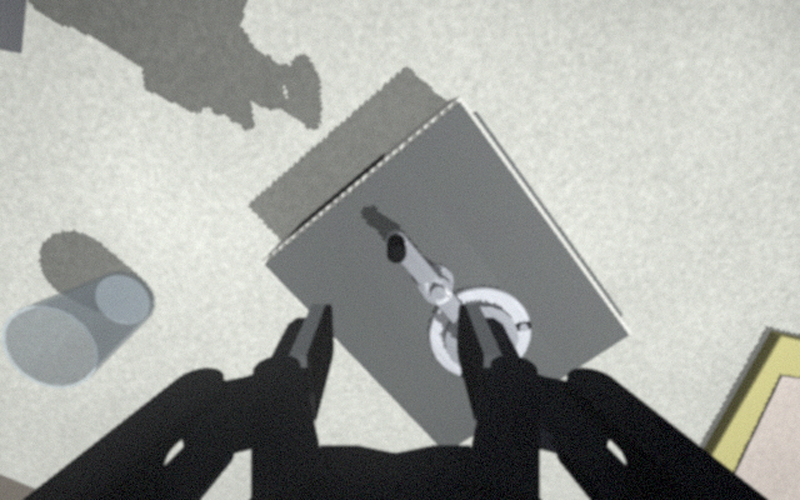

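The view shows the latch lying toward the cell, with its tail end at (400,246), its pivot at (437,290) and its nose over the flange near (460,318). The gripper is clear. I'll check the angle numerically.

Run:
```python
from h import *
m={"view":np.load("w6m.npy"),"mtx":eyes.camera_model("wrist")["mtx"]}
f=lambda u,v,z: ray("wrist",u/1.25-.1,v/1.25-.1,z,m)*1000
an=lambda a,b: np.degrees(np.arctan2(*(b-a)[[1,0]]))%360
pv=f(437,290,.101); print(pv,"tail",an(pv,f(402,249,.099)),"post top",an(pv,f(397,240,.125)),f(397,240,.125))
print("deck y edges",an(f(630,335,.081),f(458,98,.081)),"x edge",an(f(266,260,.081),f(458,98,.081)))
st()
```

```text
[511.36164901 165.22927958 101.        ] tail 251.0821801960243 post top 244.04773259938693 [489.4557311  120.22036302 125.        ]
deck y edges 250.3250663348315 x edge 160.69402957926664
t 27.07 p [496.8 123.  234. ] xang -148.8 F [-0.1 -0.8 -0.2] M [ 0.02  0.   -0.04] w 47.1 q [   1.   19.   82.    0.   80. -121.]
```

The tail lies at 251°, parallel to the thermostat's y edges at 250.3°, so the latch is at about 1.57 rad. The robot touches nothing, so I'm handing in.

```bash
python3 -c "
from rig import env
print(env.close_job())"
```

```text
the job is handed in; nothing more can be done
None
```

The cell is home in the thermostat's bore with the latch swung over its flange, and I handed the job in at 27 s. The hand-in gives no verdict.

**What I did:**
- Gripped the cell by its square head and carried it to the bore. I tipped it 14° and entered it edge-first, to about 2 mm foot depth at full tilt.
- Found the bore's edge by feel, then straightened the cell and slid it down 50 mm.
- Kept hold until the flange seated at about 4–5 N. Wrist readings during the insertion stayed below about 5 N.
- Let go, pinched the latch post and swung it about 83° to its stop.

**Last checks:**
- **Cell:** by the arm's reading the foot was 49.97 mm below the rim and upright. The wrist picture after release showed the flange on the block.
- **Latch:** the tail lies at 251° against 250.3° for the thermostat's y direction, so about 1.57 rad. A less certain sighting on the post's top gave 244°, about 1.46 rad, still above the 1.40 limit.
- **Gripper:** lifted clear, with no contact force.
- **Plug, beaker and jar:** never approached or touched, but I did not measure them again at the end.

One wrist picture, taken while the arm was still settling, placed the latch pivot about 5 mm off. I dropped it and measured again at rest.

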